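# Cap two welded canisters and set the heat sink

### The arm

A 7-joint arm with a two-finger parallel gripper is mounted at the origin on the work surface. World frame = base frame: x ahead of the robot, y to its left, z up, the work surface at z = 0. Lengths are in m, angles in rad, forces in N, time in s.
With the tool pointing down it reaches from about 0.4 to 0.9 m from the base axis. Payload 5.5 kg.
Tool frame: the origin (TCP) lies at the very end of the fingers, on their centre line; the grasp point (between the pads) lies 19 mm behind it (bot.tcp_to_grasp is the distance from the TCP to the grasp point, in m); y points along the fingers, x is the direction in which the jaws open and shut, and the axes are right-handed (so a half turn about y gives the same grasp; the last joint's range is limited). The gripper opens to 85 mm and grips with 20 to 120 N. Pads are 22 mm wide; open, the fingers measure 114 mm over their backs; the gripper's body (76 mm by 85 mm) begins 54 mm behind the grasp point. The pads swing forward as they close: fully open they stand 13 mm farther back than shut.
Start: joints at [-0.873, 0.501, -0.427, 1.55, 0.221, 1.138, -0.21], TCP at [0.274, 0.59, 0.231] pointing down, gripper open.
Joint ranges: [-2.88, 2.88], [-0.31, 2.03], [-1.54, 1.56], [0.2, 2.42], [-1.41, 4.55], [0.19, 2.02], [-2.57, 2.57]. Speed limits (rad/s): [2.57, 2.57, 3.14, 3.14, 3.14, 3.14, 3.14].

### API

Orientations are given as a 3x3 rotation matrix whose columns are the frame's x, y, z axes.
In Python, from bench import bot gives the robot as it stands.
- The arm moves only by the shell command python3 -m handwheel 'ROWS' [FORCE]. ROWS is JSON, a list of rows, each an object of numbers: "tx", "ty", "tz": the shift along the tool's x, y, z in mm; "rx", "ry", "rz": the turn, a rotation vector about the tool's x, y, z in degrees; "grip": the opening, from 0 (shut) to 1 (fully open). A call has 1 to 20 rows; each row is the pose to reach, as a shift and turn from the pose commanded when the call began, along the tool's axes at that moment; what a row does not reach only later rows make up. A row lasts 1/10 s, in which the tool goes at most 50 mm and 8.59 degrees, less where a joint would pass 70% of its speed; a pose out of reach is approached as far as the arm can. A call with a gripper value outside its range is refused whole. The fingers move at their own pace and stop on an object; FORCE is the grip in N (left out, the last holds). Time passes only in rows, so rows that repeat a pose let the fingers close. It gives the time, the measured TCP pose, the force and the opening at its end, in the units of the state.
- bot.observe(): the state, without advancing time (a new reading comes with each control period).
- bot.get_image(name): name is "scene" or "top" or "wrist"; returns (picture, depth): 420x560x3 uint8, red, green, blue; 420x560 float32, m along the optical axis (not along the pixel's ray), 0 where there is no reading.
- bot.camera_params(name): a dict with "fx", "fy", "cx", "cy" (pixels), "world_to_cam" (4x4, takes a point from world to camera coordinates). Camera axes: x right, y up, looking along -z (the intrinsics and any distortion apply to the point x, -y, -z); pixel columns grow to the right and rows downward; lengths in m; the calibration is good to about 2 mm. A picture is of the moment at which its call begins: read the wrist's pose just before it. camera_params takes no time and is no camera call; for the wrist camera it gives the pose at the moment of the call.
- bot.finish_job(): hands the job in, once; it reports no verdict.
The state is a dict: "time_s": time; "joints": joint angles; "qvel": joint speeds; "tau": joint torques, N m; "eef_pos": TCP position; "tool_rot": TCP orientation; "force": force on the tool from outside, world axes, zero at the start; "wrist_torque": the same for the moment, N m; "width": finger opening in m.
Only numpy, scipy, OpenCV 4.12 (cv2) and the standard library are available. Lean on these libraries where they do the work, as an engineer would, in place of code of your own. Each camera call takes 0.05 s, during which the arm holds its last target.

### The job

Fit up the two canisters for tack welding. Set the wide end cap on the wide canister so that it sits fully down and level on the rim and let go of it, then lay the heat-sink disc, which now lies on the narrow canister's mouth, flat and centred on that cap; the narrow canister must also end up with its own narrow cap fully down and level. Set these three parts down rather than dropping them, and leave the other things on the bench where they are.

Things in the scene. Friction and masses are not known exactly. Their poses are not given: they have to be found in the camera images.
- wide_canister: Canister fixed to the bench: upright open steel tube, 58 mm outside, 52 mm bore, on a round foot plate 124 mm across, 8 mm thick; flat rim 80 mm above the bench. Origin on the tube's axis at bench level, z up; a slanting branch pipe points along its +x. Fingers lowered round the mouth must miss the branch and the purge pipe.
- narrow_canister: Canister fixed to the bench: upright open steel tube, 44 mm outside, 38 mm bore, on a round foot plate 124 mm across, 8 mm thick; flat rim 100 mm above the bench. Origin on the tube's axis at bench level, z up; a slanting branch pipe points along its +x. Fingers lowered round the mouth must miss the branch and the purge pipe. The heat sink starts on its mouth.
- wide_canister_branch (a point): Centre of the closed end of this canister's branch pipe, 50 mm from the tube's axis and 4 mm above the rim. The pipe, 22 mm across, slants up and outwards at 45 degrees from the tube wall to here; its end reaches 58 mm out and 12 mm above the rim.
- wide_canister_purge (a point): Top centre of this canister's purge pipe: a thin upright tube 8 mm across on the foot plate, 54 mm from the axis, its top 20 mm above the rim, at 110 degrees from the branch, counter-clockwise seen from above.
- narrow_canister_branch (a point): Centre of the closed end of this canister's branch pipe, 50 mm from the tube's axis and 4 mm above the rim. The pipe, 22 mm across, slants up and outwards at 45 degrees from the tube wall to here; its end reaches 58 mm out and 12 mm above the rim.
- narrow_canister_purge (a point): Top centre of this canister's purge pipe: a thin upright tube 8 mm across on the foot plate, 54 mm from the axis, its top 20 mm above the rim, at 110 degrees from the branch, counter-clockwise seen from above.
- wide_cap: End cap of the wide canister: round steel lid, flange 62 mm across, 8 mm thick, with a round locating step 47 mm across and 6 mm high underneath (14 mm in all), which drops into the mouth with 5 mm of play in diameter until the flange lies on the rim. Starts on the bench, step down, small fittings close beside it. Origin: centre of the step's underside, z up; yaw is free.
- narrow_cap: End cap of the narrow canister: round steel lid, flange 48 mm across, 8 mm thick, with a round locating step 33 mm across and 6 mm high underneath (14 mm in all), which drops into the mouth with 5 mm of play in diameter until the flange lies on the rim. Starts on the bench, step down, small fittings close beside it. Origin: centre of the step's underside, z up; yaw is free.
- heat_sink: Heat sink: plain flat aluminium disc 44 mm across and 18 mm thick, no step. It starts lying flat on the narrow canister's rim, within about 2 mm of its centre. Origin at the centre of its underside, z up.
- flange: Bystander: flat steel ring 80 mm across, 40 mm hole, 10 mm thick, lying on the bench. Origin at the centre of its underside.
- coupling: Bystander: short upright steel tube 30 mm across, 34 mm high, about 65 mm from the wide cap's centre. Origin at the centre of its underside.
- reducer: Bystander: small upright stepped steel fitting, 30 mm across at the foot, 18 mm at the top, 36 mm high, about 65 mm from the wide cap's centre. Origin at the centre of its underside.
- hex_nut: Bystander: steel nut about 30 mm across the corners, 16 mm high, lying flat about 55 mm from the narrow cap's centre. Origin at the centre of its underside.
- spray_can: Bystander: standing grey can 52 mm across, 120 mm high, at the far side. Origin at the centre of its underside.
- wrench: Bystander: open-ended wrench 180 mm long lying along its x axis, at one side of the bench. Origin at its underside near the middle.
- rod_tube: Fixed upright tube of filler rods, 44 mm across on a 90 mm foot, 258 mm high with the rods, at one side of the bench, left or right. Origin at the centre of its underside.
There are look-alikes about, which are no part of the job. Leave any orange look-alike of the wide_cap alone.

How it is judged:
On the way, in this order (a step that is already met when the one before it is completed fails the run):
1. the wide cap is seated level on the wide canister and let go (z of wide_cap in the frame of wide_canister between 0.0715 and 0.0765 m and horizontal distance between wide_cap and wide_canister below 0.004 m and angle between wide_cap's own z axis and vertical below 0.04 rad and contact force between the fingers and wide_cap below 0.05 N), for 0.2 s.
2. the heat sink lies flat and centred on the seated wide cap, let go (z of wide_cap in the frame of wide_canister between 0.0715 and 0.0765 m and horizontal distance between wide_cap and wide_canister below 0.004 m and angle between each of wide_cap, heat_sink's own z axis and vertical below 0.04 rad and z of heat_sink in the frame of wide_cap between 0.0115 and 0.0165 m and horizontal distance between heat_sink and wide_cap below 0.006 m and contact force between the fingers and heat_sink below 0.05 N), for 0.2 s.
At the end, for the whole second after the job is handed in: Each cap is the right way up on its own canister, flange on the rim (height within 2.5 mm), within 4 mm of the axis, level within 0.04 rad; the heat sink lies on the wide cap, height within 2.5 mm, within 6 mm of its centre, level within 0.04 rad; all at rest (z of wide_cap in the frame of wide_canister between 0.0715 and 0.0765 m and horizontal distance between wide_cap and wide_canister below 0.004 m and angle between each of wide_cap, narrow_cap, heat_sink's own z axis and vertical below 0.04 rad and z of narrow_cap in the frame of narrow_canister between 0.0915 and 0.0965 m and horizontal distance between narrow_cap and narrow_canister below 0.004 m and z of heat_sink in the frame of wide_cap between 0.0115 and 0.0165 m and horizontal distance between heat_sink and wide_cap below 0.006 m and linear speed of each of wide_cap, narrow_cap, heat_sink below 0.02 m/s); the robot touches nothing.
It fails at once if a bystander is pushed more than 25 mm or tipped over (distance of any of flange, coupling, reducer, hex_nut, spray_can, wrench from where it was at the start of the episode above 0.025 m or angle between any of flange, coupling, reducer, hex_nut, spray_can, wrench's own z axis and vertical above 0.6 rad).
It fails at once if a cap or the heat sink is dropped: it moves faster than 0.7 m/s (a fall of 25 mm) while the fingers do not hold it ((contact force between the fingers and wide_cap below 0.05 N and linear speed of wide_cap above 0.7 m/s) or (contact force between the fingers and narrow_cap below 0.05 N and linear speed of narrow_cap above 0.7 m/s) or (contact force between the fingers and heat_sink below 0.05 N and linear speed of heat_sink above 0.7 m/s)).
It also fails if it takes over 72 s, if anything falls off the work surface, if the arm or the gripper's body presses on something with over 40 N, if the wrist force passes 120 N, or if a joint passes its speed limit or range.

## Working session

There is one attempt and no reset: what is moved stays moved. The work goes in short steps, Python scripts to look and compute and a shell command to move; the robot and the scene stay as the last step left them, time stands still between calls to the robot, and variables do not carry over. Pictures are saved under pics/ and viewed, and the job is handed in when it is done.

```bash
ls; mkdir -p pics; cat > h.py <<'E'
import numpy as np, cv2
from bench import bot
def save(name,fn):
    im,d=bot.get_image(name); p=bot.camera_params(name)
    cv2.imwrite('pics/'+fn+'.png',im[:,:,::-1]); np.savez('pics/'+fn,im=im,d=d,**{k:np.array(v) for k,v in p.items() if k in('fx','fy','cx','cy','world_to_cam')}); print({k:v for k,v in p.items() if k not in('world_to_cam',)})
    return im,d,p
def load(fn): return np.load('pics/'+fn+'.npz')
def unproj(z,u,v,d=None,Z=None):
    W=np.linalg.inv(z['world_to_cam']); r=np.array([(u-z['cx'])/z['fx'],-(v-z['cy'])/z['fy'],-1.])
    if Z is not None:
        rw=W[:3,:3]@r; return W[:3,3]+rw*(Z-W[2,3])/rw[2]
    if d is None: d=z['d'][int(round(v)),int(round(u))]
    return W[:3,:3]@(r*d)+W[:3,3]
def crop(fn,u0,u1,v0,v1,s,out):
    im=load(fn)['im'][v0:v1,u0:u1,::-1]; cv2.imwrite('pics/'+out+'.png',cv2.resize(im,None,fx=s,fy=s,interpolation=cv2.INTER_CUBIC))
E
python3 - <<'E'
from h import *
for n in('scene','top','wrist'): save(n,n+'0')
s=bot.observe(); print(s); print(bot.tcp_to_grasp)
E
```

```text
pics
{'fx': 435.854024643866, 'fy': 435.854024643866, 'cx': 272.63690456723293, 'cy': 209.1175379687064}
{'fx': 505.77769544224043, 'fy': 505.77769544224043, 'cx': 288.4977513449135, 'cy': 209.17622741215675}
{'fx': 321.2013638760119, 'fy': 321.2013638760119, 'cx': 274.57871304145704, 'cy': 209.5861158716389}
{'time_s': 0.15, 'joints': array([-0.87278053,  0.50165572, -0.42682258,  1.55117248,  0.22082512,
        1.13832517, -0.21030394]), 'qvel': array([ 0.00060747, -0.00377147, -0.00244523, -0.00404284,  0.0009967 ,
        0.00090328,  0.00014814]), 'tau': array([-6.69467845e-03, -5.70037115e+01, -5.82543701e+00, -2.81286407e+01,
        1.05981046e-02,  7.80682079e-03, -9.94839496e-06]), 'eef_pos': array([0.27362893, 0.58902125, 0.23049807]), 'tool_rot': array([[ 4.21212256e-01, -6.66394517e-04, -9.06961847e-01],
       [ 9.06960839e-01, -1.35259061e-03,  4.21212782e-01],
       [-1.50744197e-03, -9.99998863e-01,  3.46659867e-05]]), 'force': array([-1.1342644 ,  0.38558888, -0.19793632]), 'wrist_torque': array([0.06365108, 0.02232908, 0.01515312]), 'width': 0.08547821771214119}
0.0187
```

View pics/scene0.png

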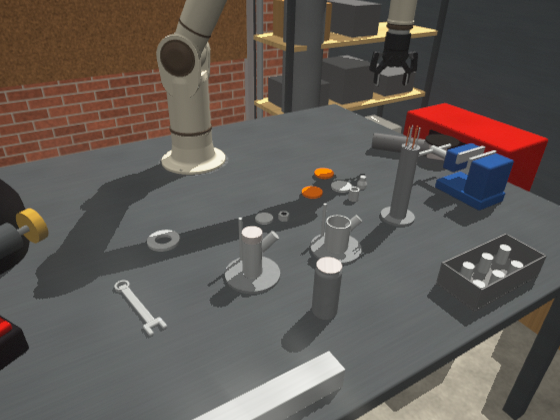

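View pics/top0.png

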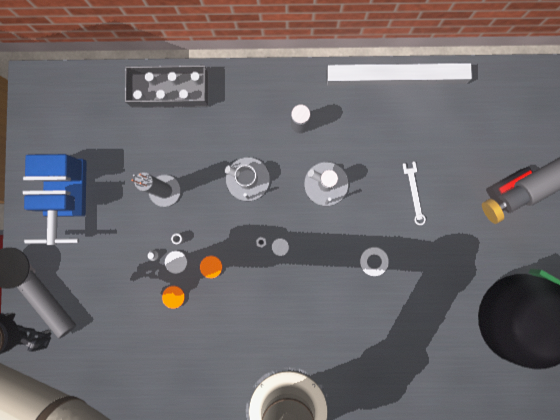

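View pics/wrist0.png

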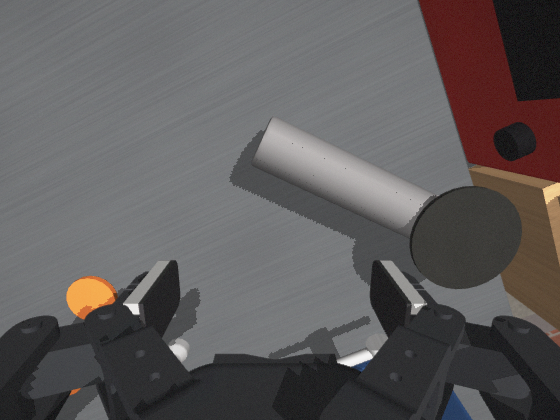

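The top view shows the wide cap candidates: grey disc (176,262), orange (210,267) and orange (173,297), the last two being look-alikes. Narrow cap is the grey disc at (280,247), nut (261,242). The heat sink (329,178) is on the narrow canister, and the wide canister is at (245,177). I'll crop these.

```bash
python3 - <<'E'
from h import *
crop('top0',130,310,220,320,4.4,'c1'); crop('top0',200,360,140,215,5,'c2')
z=load('top0')
W=np.linalg.inv(z['world_to_cam']);print(W.round(4))
for n,u,v in [('wcap',176,262),('o1',210,267),('o2',173,297),('ncap',280,247),('nut',261,242),('coup',176,239),('red',153,256),('sink',329,178),('can',300,115),('rod',143,180),('flg_edge',364,261)]:
    print(n,unproj(z,u,v).round(4))
E
```

```text
[[-0.0114  0.9973 -0.0724  0.4492]
 [-0.9999 -0.0118 -0.0053 -0.0167]
 [-0.0062  0.0723  0.9974  1.4216]
 [ 0.      0.      0.      1.    ]]
wcap [0.4082 0.3045 0.0139]
o1 [0.3932 0.2109 0.0086]
o2 [0.3123 0.3121 0.015 ]
ncap [0.4465 0.0157 0.0114]
nut [0.4609 0.068  0.0178]
coup [4.722e-01 3.079e-01 3.000e-04]
red [0.4258 0.3638 0.0312]
sink [ 0.6233 -0.1155  0.1215]
can [ 0.4492 -0.0167  1.4216]
rod [0.612  0.3404 0.2105]
flg_edge [ 0.4051 -0.2169  0.0111]
```

View pics/c1.png

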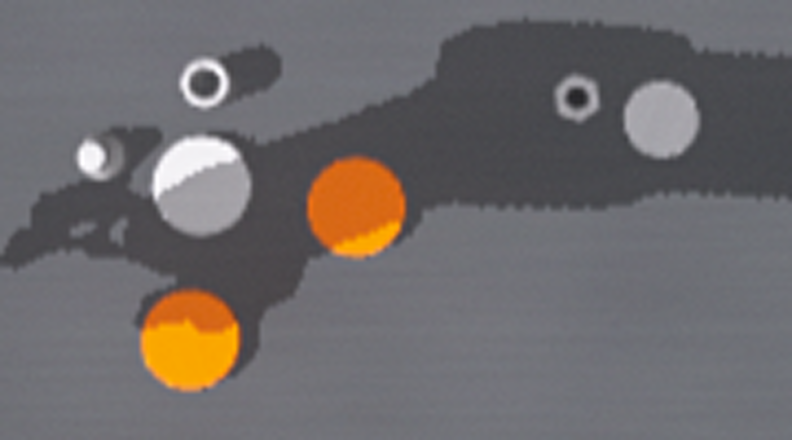

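View pics/c2.png

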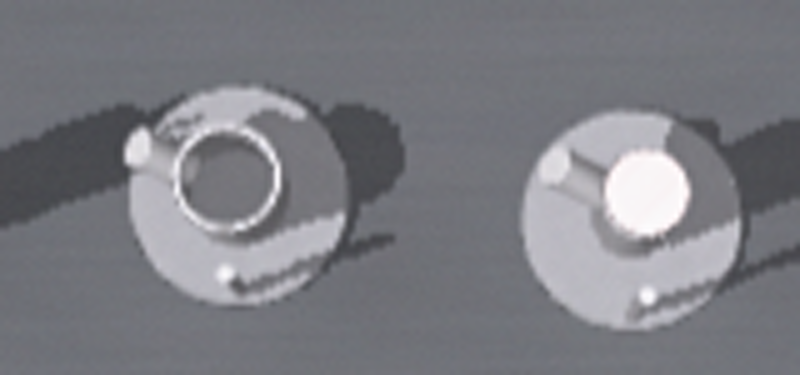

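Top crop confirms the grey wide cap at about (175.7,262.3), coupling to its +x, reducer to its +y, and both oranges apart. On each canister the branch points at about 70° and the purge at about 180°, so a jaw axis of about 126°/-54° clears everything. Now the measurements.

```bash
python3 - <<'E'
from h import *
z=load('top0')
def p(n,u,v,Z): print(n,u,v,unproj(z,u,v,Z=Z).round(4)); 
c1=lambda x,y:(130+(x+.5)/4.4-.5,220+(y+.5)/4.4-.5)
c2=lambda x,y:(200+(x+.5)/5-.5,140+(y+.5)/5-.5)
p('wcap',*c1(201,186),.014);p('ncap',*c1(661,119),.014);p('coup',*c1(205,83),.034);p('red',*c1(92,156),.036)
p('o1',*c1(356,206),.014)
p('nut',*c1(577,97),.016)
p('wfoot',*c2(239,196),.008);p('wrim',*c2(228,179),.08);p('wbranch',*c2(139,148),.084);p('wpurge',*c2(226,273),.1)
p('nfoot',*c2(632,219),.008);p('sink',*c2(646,193),.118);p('nbranch',*c2(554,165),.104);p('npurge',*c2(648,295),.12)
zw=load('wrist0'); s=bot.observe()
Wc=np.linalg.inv(zw['world_to_cam']); T=np.eye(4);T[:3,:3]=s['tool_rot'];T[:3,3]=s['eef_pos']
print((np.linalg.inv(T)@Wc).round(4))
R=s['tool_rot']; a=np.degrees(np.arctan2(R[1,0],R[0,0]));print(a)
tgt=np.array([.40,.305,.20]); print(1000*R.T@(tgt-s['eef_pos']))
E
```

```text
wcap 175.29545454545453 261.8863636363636 [0.4086 0.3064 0.014 ]
ncap 279.84090909090907 246.6590909090909 [0.4474 0.016  0.014 ]
coup 176.20454545454544 238.47727272727272 [0.473  0.2996 0.034 ]
red 150.52272727272728 255.0681818181818 [0.4285 0.3693 0.036 ]
o1 210.52272727272725 266.4318181818182 [0.395  0.2086 0.014 ]
nut 260.75 241.6590909090909 [0.4618 0.0688 0.016 ]
wfoot 247.4 178.8 [0.639  0.1056 0.008 ]
wrim 245.2 175.4 [0.6386 0.1052 0.08  ]
wbranch 227.4 169.2 [0.6552 0.1523 0.084 ]
wpurge 244.8 194.2 [0.586  0.1047 0.1   ]
nfoot 326.0 183.4 [ 0.6233 -0.1154  0.008 ]
sink 328.8 178.2 [ 0.6232 -0.1152  0.118 ]
nbranch 310.4 172.6 [ 0.6405 -0.0683  0.104 ]
npurge 329.2 198.6 [ 0.5699 -0.1152  0.12  ]
[[ 1.000e+00  1.000e-04  2.000e-04 -1.000e-03]
 [ 2.000e-04  2.685e-01 -9.633e-01 -1.421e-01]
 [-2.000e-04  9.633e-01  2.685e-01  6.800e-02]
 [ 0.000e+00  0.000e+00  0.000e+00  1.000e+00]]
65.08882380845616
[-204.32113208   30.79799087 -234.24817949]
```

```bash
cat >> h.py <<'E'
def shift(x,y,z):
    s=bot.observe(); R=s['tool_rot']; d=1000*R.T@(np.array([x,y,z])-s['eef_pos'])
    print('shift',d.round(1),'yaw',np.degrees(np.arctan2(R[1,0],R[0,0])).round(2),'tilt(rx,rz deg)',np.degrees(R[2,2]).round(2),np.degrees(R[2,0]).round(2),'pos',s['eef_pos'].round(4),'w',round(s['width'],4),'t',s['time_s'],'F',s['force'].round(1),'q',np.round(s['joints'],2))
E
python3 -c "
from h import *
shift(.4086,.3064,.15)"
```

```text
shift [-199.4   80.8 -241.5] yaw 65.09 tilt(rx,rz deg) 0.0 -0.09 pos [0.2736 0.589  0.2305] w 0.0855 t 0.15 F [-1.1  0.4 -0.2] q [-0.87  0.5  -0.43  1.55  0.22  1.14 -0.21]
```

```bash
python3 -m handwheel '[{"tx":-25,"ty":10,"tz":-30,"ry":-8,"grip":1},{"tx":-50,"ty":20,"tz":-60,"ry":-16,"grip":1},{"tx":-75,"ty":30,"tz":-90,"ry":-24,"grip":1},{"tx":-100,"ty":40,"tz":-120,"ry":-32,"grip":1},{"tx":-125,"ty":50,"tz":-150,"ry":-40,"grip":1},{"tx":-150,"ty":60,"tz":-181,"ry":-48,"grip":1},{"tx":-175,"ty":70,"tz":-211,"ry":-55,"grip":1},{"tx":-199,"ty":81,"tz":-241,"ry":-61,"grip":1},{"tx":-199,"ty":81,"tz":-241,"ry":-61,"grip":1},{"tx":-199,"ty":81,"tz":-241,"ry":-61,"grip":1}]' 60
python3 - <<'E'
from h import *
shift(.4086,.3064,.0)
save('wrist','w1')
E
```

```text
shift [-199.1  230.8 -241.5] yaw 65.09 tilt(rx,rz deg) 0.0 -0.09 pos [0.2736 0.589  0.2305] w 0.0855 t 0.15 F [-1.1  0.4 -0.2] q [-0.87  0.5  -0.43  1.55  0.22  1.14 -0.21]
{'fx': 321.2013638760119, 'fy': 321.2013638760119, 'cx': 274.57871304145704, 'cy': 209.5861158716389}validation failed for argument at $[0]...
```

View pics/w1.png

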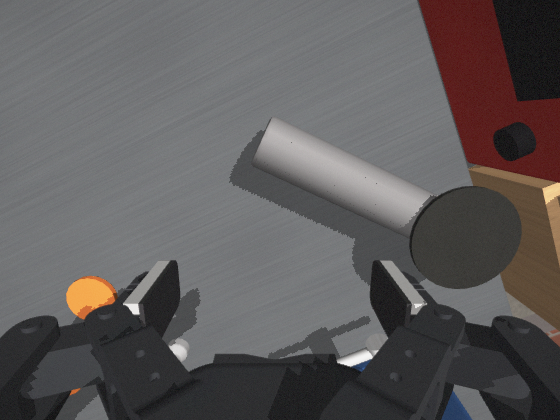

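The call was refused and nothing moved. I'll try it with all keys given.

```bash
python3 -m handwheel '[{"tx":-25,"ty":10,"tz":-30,"rx":0,"ry":-8,"rz":0,"grip":1}]' 60; python3 -m handwheel --help 2>&1 | head -20
```

```text
time_s: 0.3
eef_pos: [0.2859, 0.5593, 0.2225]
tool_rot: [[0.282, -0.002, -0.959], [0.959, 0.006, 0.282], [0.006, -1.0, 0.004]]
force: [0.2, 0.0, -0.0]
width: 0.0851
invalid input: not JSON, or not a number
```

```bash
python3 - <<'E'
from h import *
shift(.4086,.3064,.15)
s=bot.observe()
# commanded pose of row: 
a=np.radians(65.09+8); x=np.array([np.cos(a),np.sin(a),0]); z=np.array([-np.sin(a),np.cos(a),0]);
a0=np.radians(65.09); c=np.array([.2736,.589,.2305])+.001*(-25*np.array([np.cos(a0),np.sin(a0),0])-30*np.array([-np.sin(a0),np.cos(a0),0]))-np.array([0,0,.01]); print(c, s['eef_pos']); d=np.array([.4086,.3064,.15])-c; print(1000*d@x,1000*d@z,d[2])
E
```

```text
shift [-208.4   70.7 -189.3] yaw 73.61 tilt(rx,rz deg) 0.2 0.32 pos [0.2859 0.5593 0.2225] w 0.0851 t 0.3 F [ 0.2  0.  -0. ] q [-0.8   0.47 -0.46  1.62  0.22  1.1  -0.03]
[0.29027926 0.55368991 0.2205    ] [0.28594398 0.5593297  0.22252869]
-202.18194175653608 -185.13389941336862 -0.07050000000000001
```

```bash
python3 -m handwheel '[{"tx":-25,"ty":9,"tz":-23,"rx":0,"ry":-8,"rz":0,"grip":1},{"tx":-50,"ty":18,"tz":-46,"rx":0,"ry":-16,"rz":0,"grip":1},{"tx":-75,"ty":26,"tz":-69,"rx":0,"ry":-24,"rz":0,"grip":1},{"tx":-100,"ty":35,"tz":-92,"rx":0,"ry":-32,"rz":0,"grip":1},{"tx":-125,"ty":44,"tz":-115,"rx":0,"ry":-40,"rz":0,"grip":1},{"tx":-150,"ty":53,"tz":-138,"rx":0,"ry":-47,"rz":0,"grip":1},{"tx":-175,"ty":62,"tz":-161,"rx":0,"ry":-53,"rz":0,"grip":1},{"tx":-202,"ty":70,"tz":-185,"rx":0,"ry":-53,"rz":0,"grip":1},{"tx":-202,"ty":70,"tz":-185,"rx":0,"ry":-53,"rz":0,"grip":1},{"tx":-202,"ty":70,"tz":-185,"rx":0,"ry":-53,"rz":0,"grip":1}]' 60
python3 - <<'E'
from h import *
shift(.4086,.3064,.0)
save('wrist','w2')
E
```

```text
time_s: 1.3
eef_pos: [0.4091, 0.3061, 0.1511]
tool_rot: [[-0.587, -0.0, -0.81], [0.81, -0.0, -0.587], [0.0, -1.0, 0.001]]
force: [-0.0, 0.5, -0.5]
width: 0.0853
shift [  0.6 151.1   0.2] yaw 125.92 tilt(rx,rz deg) 0.03 0.0 pos [0.4091 0.3061 0.1511] w 0.0853 t 1.3 F [-0.   0.5 -0.5] q [-0.21  0.38 -0.59  1.96  0.27  0.87  1.26]
{'fx': 321.2013638760119, 'fy': 321.2013638760119, 'cx': 274.57871304145704, 'cy': 209.5861158716389}
```

View pics/w2.png

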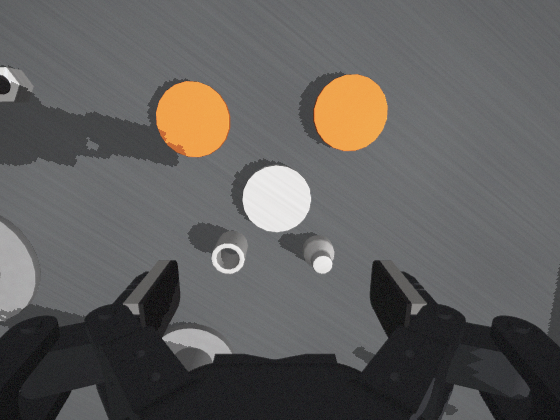

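The wrist view shows the light wide cap at (277,198), coupling (228,257) and reducer (321,262) below it, and both oranges at (193,119) and (350,112) above it. The jaw direction is clear of everything.

```bash
cat >> h.py <<'E'
def fit(z,u0,u1,v0,v1,thr,Z,lo=True):
    g=cv2.cvtColor(z['im'],cv2.COLOR_RGB2GRAY)[v0:v1,u0:u1]; m=((g>thr) if lo else (g<thr)).astype(np.uint8)
    cs,_=cv2.findContours(m,cv2.RETR_EXTERNAL,cv2.CHAIN_APPROX_NONE); c=max(cs,key=cv2.contourArea)[:,0]+[u0,v0]
    P=np.array([unproj(z,u,v,Z=Z)[:2] for u,v in c]); A=np.c_[2*P,np.ones(len(P))]; s=np.linalg.lstsq(A,(P**2).sum(1),rcond=None)[0]
    r=np.sqrt(s[2]+s[:2]@s[:2]); e=np.linalg.norm(P-s[:2],axis=1)-r
    print('circle',s[:2].round(4),'r',r.round(4),'rms',e.std().round(4),'max',abs(e).max().round(4)); return s[:2]
E
python3 - <<'E'
from h import *
z=load('w2')
fit(z,235,315,160,235,170,.014)
print(unproj(z,277,198),unproj(z,277,198,Z=.014))
fit(load('top0'),155,195,245,285,120,.014)
s=bot.observe(); p=z['world_to_cam']@np.r_[s['eef_pos'],1]; print(z['cx']+z['fx']*p[0]/-p[2], z['cy']-z['fy']*p[1]/-p[2])
E
```

```text
circle [0.4076 0.3083] r 0.0301 rms 0.0003 max 0.0007
[0.40623131 0.30804402 0.01414371] [0.40625854 0.30806543 0.014     ]
circle [0.4101 0.3069] r 0.0304 rms 0.0009 max 0.0022
275.6621046538584 267.85608202677827
```

```bash
python3 -c "
from h import *
shift(.408,.308,.003)"
```

```text
shift [  0.6 148.5   0.3] yaw 126.06 tilt(rx,rz deg) -0.02 0.04 pos [0.4086 0.3076 0.1515] w 0.0849 t 1.35 F [-0.3 -0.8 -0.3] q [-0.21  0.38 -0.59  1.96  0.27  0.87  1.26]
```

```bash
python3 -m handwheel '[{"tx":0,"ty":40,"tz":0,"rx":0,"ry":0,"rz":0,"grip":1},{"tx":1,"ty":80,"tz":0,"rx":0,"ry":0,"rz":0,"grip":1},{"tx":1,"ty":110,"tz":0,"rx":0,"ry":0,"rz":0,"grip":1},{"tx":1,"ty":130,"tz":0,"rx":0,"ry":0,"rz":0,"grip":1},{"tx":1,"ty":142,"tz":0,"rx":0,"ry":0,"rz":0,"grip":1},{"tx":1,"ty":147,"tz":0,"rx":0,"ry":0,"rz":0,"grip":1},{"tx":1,"ty":147,"tz":0,"rx":0,"ry":0,"rz":0,"grip":1},{"tx":1,"ty":147,"tz":0,"rx":0,"ry":0,"rz":0,"grip":1}]' 60
python3 - <<'E'
from h import *
shift(.408,.308,.003)
save('wrist','w3')
E
```

```text
time_s: 2.15
eef_pos: [0.4086, 0.3089, 0.0053]
tool_rot: [[-0.589, 0.001, -0.808], [0.808, 0.001, -0.589], [0.0, -1.0, -0.002]]
force: [0.2, -0.5, 0.3]
width: 0.0858
shift [-0.4  2.3  1.1] yaw 126.12 tilt(rx,rz deg) -0.11 0.01 pos [0.4086 0.3089 0.0053] w 0.0858 t 2.15 F [ 0.2 -0.5  0.3] q [-0.33  0.62 -0.45  2.03  0.47  0.59  1.09]
{'fx': 321.2013638760119, 'fy': 321.2013638760119, 'cx': 274.57871304145704, 'cy': 209.5861158716389}
```

View pics/w3.png

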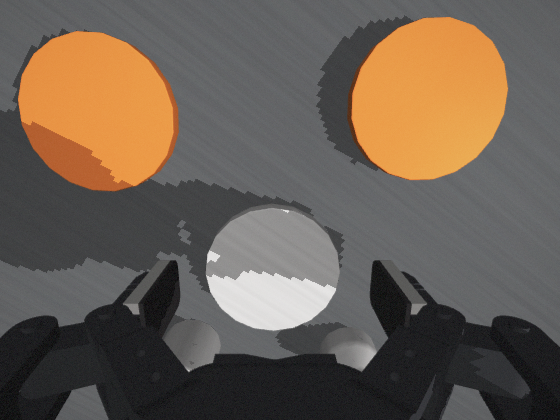

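The cap at (273,268) is centred between the pads (165 and 385). Before closing I'll lower 3 mm, because the pads swing forward as they close.

```bash
python3 -m handwheel '[{"tx":0,"ty":3,"tz":1,"rx":0,"ry":0,"rz":0,"grip":1},{"tx":0,"ty":3,"tz":1,"rx":0,"ry":0,"rz":0,"grip":0.6},{"tx":0,"ty":3,"tz":1,"rx":0,"ry":0,"rz":0,"grip":0.4},{"tx":0,"ty":3,"tz":1,"rx":0,"ry":0,"rz":0,"grip":0.4},{"tx":0,"ty":3,"tz":1,"rx":0,"ry":0,"rz":0,"grip":0.4},{"tx":0,"ty":3,"tz":1,"rx":0,"ry":0,"rz":0,"grip":0.4},{"tx":0,"ty":3,"tz":1,"rx":0,"ry":0,"rz":0,"grip":0.4}]' 60
python3 - <<'E'
from h import *
shift(.408,.308,.003)
save('wrist','w4')
E
```

```text
time_s: 2.9
eef_pos: [0.4075, 0.3073, 0.0022]
tool_rot: [[-0.589, 0.001, -0.808], [0.808, -0.0, -0.589], [-0.001, -1.0, -0.0]]
force: [-2.0, -1.8, 9.7]
width: 0.059
shift [ 0.3 -0.8 -0.8] yaw 126.08 tilt(rx,rz deg) -0.02 -0.04 pos [0.4075 0.3073 0.0022] w 0.059 t 2.9 F [-2.  -1.8  9.7] q [-0.34  0.62 -0.44  2.03  0.47  0.58  1.09]
{'fx': 321.2013638760119, 'fy': 321.2013638760119, 'cx': 274.57871304145704, 'cy': 209.5861158716389}
```

View pics/w4.png

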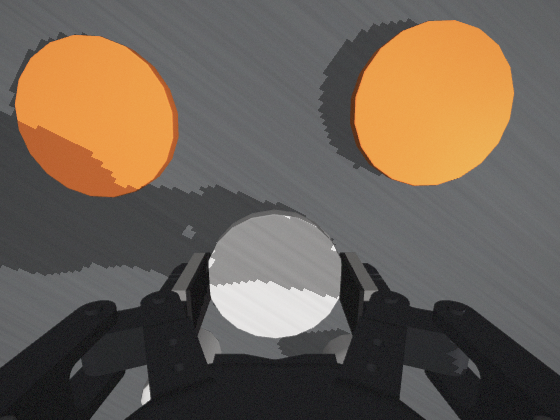

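Closed on the cap: width 59 mm, cap at (274,275) between the pads. I'll lift it a little and check.

```bash
python3 -m handwheel '[{"tx":0,"ty":-5,"tz":0,"rx":0,"ry":0,"rz":0,"grip":0.4},{"tx":0,"ty":-12,"tz":0,"rx":0,"ry":0,"rz":0,"grip":0.4},{"tx":0,"ty":-25,"tz":0,"rx":0,"ry":0,"rz":0,"grip":0.4},{"tx":0,"ty":-45,"tz":0,"rx":0,"ry":0,"rz":0,"grip":0.4},{"tx":0,"ty":-70,"tz":0,"rx":0,"ry":0,"rz":0,"grip":0.4},{"tx":0,"ty":-100,"tz":0,"rx":0,"ry":0,"rz":0,"grip":0.4},{"tx":0,"ty":-130,"tz":0,"rx":0,"ry":0,"rz":0,"grip":0.4},{"tx":0,"ty":-150,"tz":0,"rx":0,"ry":0,"rz":0,"grip":0.4},{"tx":0,"ty":-150,"tz":0,"rx":0,"ry":0,"rz":0,"grip":0.4}]' 60
python3 - <<'E'
from h import *
shift(.6388,.1054,.19)
im,d,p=save('wrist','w5')
z=load('w5')
# cap top plane
pts=np.array([unproj(z,u,v) for u in range(235,315,4) for v in range(235,320,4) if z['d'][v,u]>0])
print(len(pts),np.median(pts,0))
s=bot.observe();T=(pts-s['eef_pos'])@s['tool_rot']
m=abs(T[:,1]-np.median(T[:,1]))<.004;T=T[m];c=np.linalg.lstsq(np.c_[T[:,[0,2]],np.ones(len(T))],T[:,1],rcond=None)[0];print('plane slopes rad',c.round(4),m.sum(),'lo',np.median(T,0))
E
```

```text
time_s: 3.85
eef_pos: [0.4091, 0.3089, 0.1549]
tool_rot: [[-0.589, 0.006, -0.808], [0.808, 0.003, -0.589], [-0.001, -1.0, -0.006]]
force: [0.4, -0.1, -1.9]
width: 0.0589
shift [-299.8  -34.5  -66. ] yaw 126.09 tilt(rx,rz deg) -0.37 -0.03 pos [0.4091 0.3089 0.1549] w 0.0589 t 3.85 F [ 0.4 -0.1 -1.9] q [-0.2   0.38 -0.6   1.96  0.28  0.87  1.26]
{'fx': 321.2013638760119, 'fy': 321.2013638760119, 'cx': 274.57871304145704, 'cy': 209.5861158716389}
440 [0.40819738 0.30638237 0.16412167]
plane slopes rad [ 0.0026 -0.0013 -0.0111] 440 lo [-0.00124172 -0.01109406  0.0009031 ]
```

View pics/w5.png

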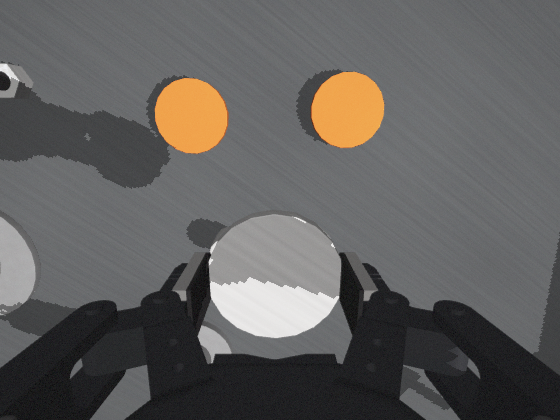

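The cap is held level (plane slopes about 0.002), at (274,275). Now to a viewing pose beyond the wide canister so the wrist camera looks down at its rim.

```bash
python3 -m handwheel '[{"tx":-10,"ty":-2,"tz":-5,"rx":0,"ry":0,"rz":0,"grip":0.4},{"tx":-30,"ty":-6,"tz":-14,"rx":0,"ry":0,"rz":0,"grip":0.4},{"tx":-60,"ty":-10,"tz":-27,"rx":0,"ry":0,"rz":0,"grip":0.4},{"tx":-95,"ty":-15,"tz":-43,"rx":0,"ry":0,"rz":0,"grip":0.4},{"tx":-130,"ty":-17,"tz":-59,"rx":0,"ry":0,"rz":0,"grip":0.4},{"tx":-165,"ty":-17,"tz":-74,"rx":0,"ry":0,"rz":0,"grip":0.4},{"tx":-200,"ty":-17,"tz":-90,"rx":0,"ry":0,"rz":0,"grip":0.4},{"tx":-235,"ty":-17,"tz":-106,"rx":0,"ry":0,"rz":0,"grip":0.4},{"tx":-265,"ty":-17,"tz":-119,"rx":0,"ry":0,"rz":0,"grip":0.4},{"tx":-288,"ty":-17,"tz":-130,"rx":0,"ry":0,"rz":0,"grip":0.4},{"tx":-300,"ty":-17,"tz":-135,"rx":0,"ry":0,"rz":0,"grip":0.4},{"tx":-300,"ty":-17,"tz":-135,"rx":0,"ry":0,"rz":0,"grip":0.4},{"tx":-300,"ty":-17,"tz":-135,"rx":0,"ry":0,"rz":0,"grip":0.4},{"tx":-300,"ty":-17,"tz":-135,"rx":0,"ry":0,"rz":0,"grip":0.4}]' 60
python3 - <<'E'
from h import *
shift(.6388,.1054,.11)
im,d,p=save('wrist','w6')
E
```

```text
time_s: 5.3
eef_pos: [0.6914, 0.1463, 0.168]
tool_rot: [[-0.591, -0.002, -0.807], [0.807, 0.001, -0.591], [0.002, -1.0, 0.001]]
force: [-0.7, 0.5, -1.3]
width: 0.0589
shift [-2.  58.1 66.6] yaw 126.24 tilt(rx,rz deg) 0.05 0.09 pos [0.6914 0.1463 0.168 ] w 0.0589 t 5.3 F [-0.7  0.5 -1.3] q [ 0.07  0.67 -0.48  1.44  0.33  1.11  1.73]
{'fx': 321.2013638760119, 'fy': 321.2013638760119, 'cx': 274.57871304145704, 'cy': 209.5861158716389}
```

View pics/w6.png

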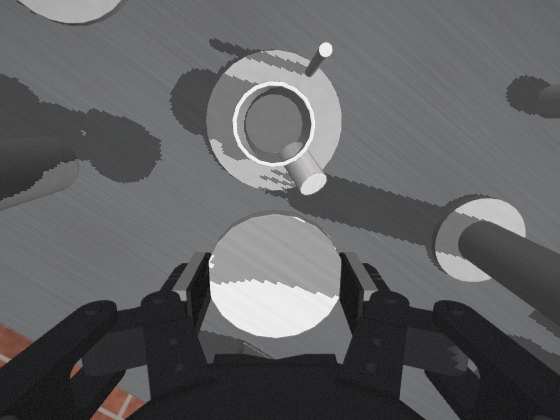

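The rim is centred at (274,124), branch (312,180) lower right, purge (325,50) upper right. The held cap is at (275,275), level. I'll fit the rim and the cap in the tool frame.

```bash
python3 - <<'E'
from h import *
z=load('w6'); crop('w6',190,360,60,240,4,'c6')
im=z['im'].astype(int)
# rim by hand edges: ring inner edge (dark interior) via threshold
g=im.sum(2)/3
for v in (110,124,138): print(v,g[v,225:325].astype(int).tolist())
E
```

```text
110 [117, 119, 120, 116, 119, 120, 120, 118, 119, 105, 226, 235, 240, 237, 157, 147, 149, 147, 150, 146, 146, 146, 84, 100, 117, 117, 117, 116, 118, 116, 115, 116, 116, 116, 118, 118, 118, 117, 118, 119, 118, 121, 121, 120, 120, 120, 118, 118, 119, 118, 119, 116, 119, 118, 118, 118, 118, 119, 116, 117, 118, 119, 116, 116, 118, 118, 118, 116, 115, 117, 116, 118, 118, 114, 81, 77, 76, 77, 77, 77, 76, 74, 77, 89, 225, 232, 239, 239, 168, 185, 186, 186, 185, 185, 184, 185, 184, 186, 185, 188]
124 [119, 120, 119, 116, 119, 118, 122, 144, 228, 237, 241, 228, 160, 150, 149, 147, 147, 152, 148, 81, 81, 118, 117, 120, 120, 119, 119, 121, 119, 119, 118, 119, 118, 116, 120, 117, 118, 118, 117, 117, 117, 117, 117, 120, 115, 118, 118, 120, 118, 120, 117, 118, 115, 118, 121, 117, 120, 119, 118, 117, 116, 119, 120, 119, 120, 116, 117, 120, 117, 118, 116, 118, 120, 117, 118, 119, 117, 90, 80, 77, 78, 77, 77, 77, 79, 79, 157, 230, 240, 242, 182, 186, 188, 189, 187, 187, 187, 185, 184, 186]
138 [118, 121, 118, 120, 119, 122, 118, 118, 118, 115, 174, 232, 238, 241, 171, 148, 149, 146, 148, 145, 149, 92, 86, 86, 99, 116, 117, 117, 118, 119, 118, 116, 118, 117, 119, 120, 118, 119, 119, 119, 117, 118, 118, 120, 117, 118, 119, 119, 119, 119, 121, 121, 119, 118, 118, 119, 118, 121, 119, 119, 117, 118, 116, 116, 115, 118, 116, 115, 117, 116, 116, 116, 116, 101, 90, 92, 88, 89, 88, 87, 87, 85, 83, 125, 227, 235, 240, 239, 193, 188, 188, 188, 187, 184, 186, 186, 186, 185, 186, 187]
```

View pics/c6.png

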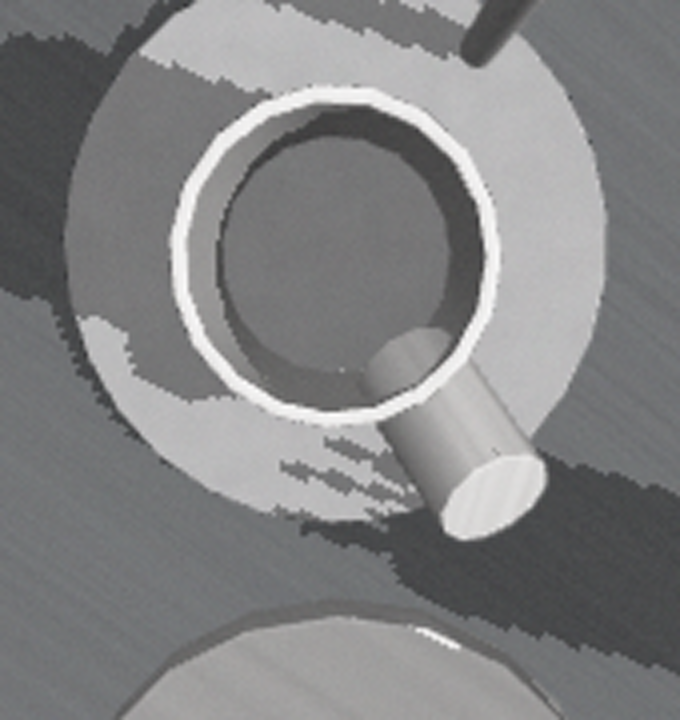

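```bash
cat >> h.py <<'E'
def circ(P):
    A=np.c_[2*P,np.ones(len(P))]; s=np.linalg.lstsq(A,(P**2).sum(1),rcond=None)[0]; r=np.sqrt(s[2]+s[:2]@s[:2]); return s[:2],r
def cap_in_tool(fn,R,pos,ny,u0=200,u1=350,v0=200,v1=345,thr=95):
    z=load(fn); g=cv2.cvtColor(z['im'],cv2.COLOR_RGB2GRAY); m=np.zeros_like(g); m[v0:v1,u0:u1]=(g[v0:v1,u0:u1]>thr)
    cs,_=cv2.findContours(m,cv2.RETR_EXTERNAL,cv2.CHAIN_APPROX_NONE); c=max(cs,key=cv2.contourArea)[:,0]
    W=np.linalg.inv(z['world_to_cam']); P=[]
    for u,v in c:
        r=W[:3,:3]@np.array([(u-z['cx'])/z['fx'],-(v-z['cy'])/z['fy'],-1.]); o=R.T@(W[:3,3]-pos); r=R.T@r
        q=o+r*(ny-o[1])/r[1]; P.append(q[[0,2]])
    P=np.array(P); ce,ra=circ(P)
    for _ in range(5):
        e=np.linalg.norm(P-ce,axis=1)-ra; k=abs(e)<max(2*np.median(abs(e)),.0004); ce,ra=circ(P[k])
    print('cap in tool x,z (mm)',(ce*1000).round(2),'r',(ra*1000).round(2),k.sum(),len(P)); return ce
E
python3 - <<'E'
from h import *
z=load('w6')
c=fit(z,225,325,75,172,205,.08)
s=bot.observe(); R=s['tool_rot'];pos=s['eef_pos']
print(pos, 'rim in tool', 1000*R.T@(np.r_[c,.08]-pos))
for thr in (110,125,140): cap_in_tool('w6',R,pos,-.0115,thr=thr)
E
```

```text
circle [0.6394 0.1066] r 0.0282 rms 0.0002 max 0.0006
[0.69167783 0.14630804 0.16829979] rim in tool [-1.18541022 88.326623   65.64051505]
cap in tool x,z (mm) [-3.72  1.63] r 36.29 515 652
cap in tool x,z (mm) [-0.48 -0.05] r 30.39 301 385
cap in tool x,z (mm) [-0.59 -0.04] r 30.28 305 365
```

```bash
python3 -m handwheel '[{"tx":0,"ty":0,"tz":8,"rx":0,"ry":0,"rz":0,"grip":0.4},{"tx":0,"ty":0,"tz":24,"rx":0,"ry":0,"rz":0,"grip":0.4},{"tx":-1,"ty":0,"tz":42,"rx":0,"ry":0,"rz":0,"grip":0.4},{"tx":-1,"ty":0,"tz":58,"rx":0,"ry":0,"rz":0,"grip":0.4},{"tx":-1,"ty":0,"tz":66,"rx":0,"ry":0,"rz":0,"grip":0.4},{"tx":-1,"ty":10,"tz":66,"rx":0,"ry":0,"rz":0,"grip":0.4},{"tx":-1,"ty":28,"tz":66,"rx":0,"ry":0,"rz":0,"grip":0.4},{"tx":-1,"ty":48,"tz":66,"rx":0,"ry":0,"rz":0,"grip":0.4},{"tx":-1,"ty":65,"tz":66,"rx":0,"ry":0,"rz":0,"grip":0.4},{"tx":-1,"ty":74,"tz":66,"rx":0,"ry":0,"rz":0,"grip":0.4},{"tx":-1,"ty":79,"tz":66,"rx":0,"ry":0,"rz":0,"grip":0.4},{"tx":-1,"ty":79,"tz":66,"rx":0,"ry":0,"rz":0,"grip":0.4},{"tx":-1,"ty":79,"tz":66,"rx":0,"ry":0,"rz":0,"grip":0.4}]' 60
python3 - <<'E'
from h import *
im,d,p=save('wrist','w7'); save('scene','s7'); crop('s7',290,390,170,270,6,'c7')
s=bot.observe(); shift(.6394,.1066,.0765); R=s['tool_rot'];pos=s['eef_pos']
cap_in_tool('w7',R,pos,-.0115,thr=130)
E
```

```text
time_s: 6.65
eef_pos: [0.641, 0.1051, 0.0899]
tool_rot: [[-0.589, 0.001, -0.808], [0.808, 0.0, -0.589], [-0.0, -1.0, -0.001]]
force: [-0.5, 0.0, -2.2]
width: 0.0591
{'fx': 321.2013638760119, 'fy': 321.2013638760119, 'cx': 274.57871304145704, 'cy': 209.5861158716389}
{'fx': 435.854024643866, 'fy': 435.854024643866, 'cx': 272.63690456723293, 'cy': 209.1175379687064}
shift [ 2.3 13.8  0.5] yaw 126.09 tilt(rx,rz deg) -0.09 -0.04 pos [0.6411 0.105  0.0903] w 0.059 t 6.75 F [-0.6 -0.1 -1.8] q [ 0.12  0.67 -0.46  1.66  0.36  0.9   1.72]
cap in tool x,z (mm) [1.32 1.07] r 31.69 486 709
```

View pics/w7.png

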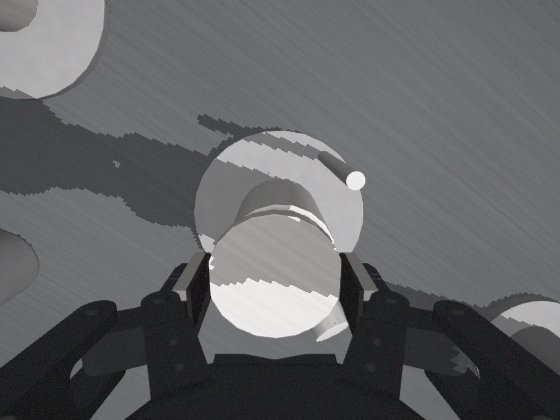

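View pics/c7.png

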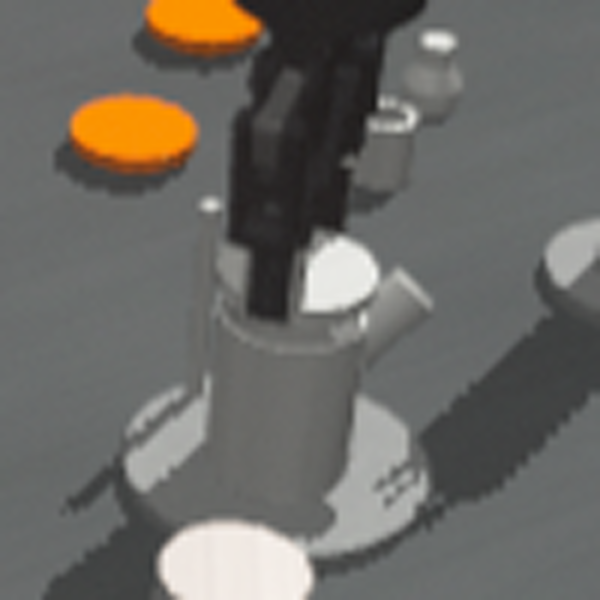

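The wrist view shows the cap at (275,275) but the tube mouth centred nearer u≈285, so the cap is 2–3 mm off along the jaws. The pose reading says the same (tx about +2.5). A crop of the rim arc will check it.

```bash
python3 - <<'E'
from h import *
crop('w7',195,355,170,350,4,'c8')
z=load('w7'); g=z['im'].mean(2).astype(int)
for v in (213,218,225,232,240): print(v,g[v,225:345].tolist())
E
```

```text
213 [118, 114, 116, 119, 117, 120, 116, 117, 117, 116, 117, 117, 97, 91, 90, 95, 96, 97, 98, 98, 95, 101, 102, 102, 142, 169, 139, 114, 106, 104, 107, 105, 105, 104, 103, 101, 105, 105, 104, 103, 106, 105, 104, 103, 108, 104, 106, 103, 108, 106, 104, 103, 104, 107, 106, 104, 104, 104, 104, 104, 104, 105, 106, 104, 104, 102, 103, 103, 104, 106, 102, 107, 118, 116, 143, 218, 226, 230, 231, 230, 232, 234, 237, 238, 236, 238, 233, 156, 129, 130, 129, 131, 136, 137, 139, 146, 179, 182, 183, 183, 183, 180, 184, 183, 184, 184, 182, 184, 187, 183, 183, 184, 186, 182, 182, 184, 183, 183, 183, 185]
218 [115, 117, 117, 119, 117, 116, 115, 118, 117, 115, 98, 95, 94, 94, 96, 99, 100, 98, 101, 103, 102, 103, 104, 104, 110, 144, 164, 164, 164, 163, 162, 160, 159, 159, 157, 157, 158, 158, 156, 156, 156, 155, 157, 155, 157, 155, 157, 154, 157, 155, 156, 154, 156, 154, 158, 155, 158, 158, 159, 158, 159, 157, 155, 157, 154, 166, 162, 229, 233, 232, 231, 232, 232, 224, 181, 114, 105, 104, 112, 114, 113, 112, 113, 117, 139, 207, 231, 233, 234, 236, 237, 238, 218, 147, 134, 136, 140, 142, 168, 186, 186, 1
[... 1206 characters left out ...]
 221, 240, 243, 218, 173, 179, 183, 183, 180, 184, 182, 184, 184, 183, 185, 184, 185, 186, 185]
240 [152, 153, 156, 153, 154, 157, 157, 156, 158, 157, 159, 157, 159, 160, 162, 161, 163, 161, 156, 161, 158, 157, 157, 155, 155, 157, 156, 158, 155, 154, 154, 153, 153, 152, 155, 159, 157, 158, 156, 155, 157, 158, 159, 158, 158, 159, 161, 158, 158, 159, 157, 151, 150, 151, 152, 153, 153, 155, 155, 155, 159, 157, 156, 156, 154, 157, 155, 156, 157, 154, 156, 155, 156, 155, 153, 156, 155, 156, 155, 154, 155, 154, 151, 153, 154, 153, 155, 153, 158, 157, 158, 159, 159, 158, 158, 157, 152, 153, 153, 151, 151, 152, 151, 150, 150, 141, 114, 240, 229, 188, 181, 184, 181, 183, 182, 183, 180, 183, 183, 185]
```

View pics/c8.png

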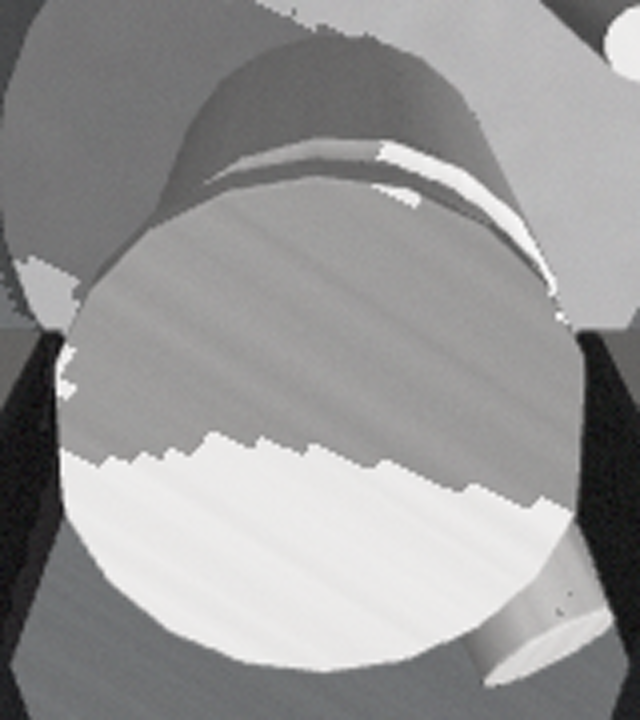

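```bash
python3 - <<'E'
from h import *
from scipy.optimize import least_squares
z=load('w7'); C=[(265,150),(320,138),(380,141),(440,163),(480,190),(520,230),(550,282),(561,315)]
s=bot.observe();R=s['tool_rot'];pos=s['eef_pos']
P=np.array([unproj(z,195+(x+.5)/4-.5,170+(y+.5)/4-.5,Z=.08)[:2] for x,y in C])
f=lambda c,r:np.linalg.norm(P-c,axis=1)-r
o=least_squares(f,[.639,.106],args=(.029,)); print(o.x,o.fun*1000); print('rim in tool',1000*R.T@(np.r_[o.x,.08]-pos))
o2=circ(P);print(o2)
# cap top: same method by hand
C2=[(150,230),(240,190),(320,178),(400,190),(480,228),(555,300),(320,670),(240,660),(400,660),(170,630),(490,618),(105,580),(535,575)]
for ny in(-.0105,-.0115,-.0125):
    Q=[]
    W=np.linalg.inv(z['world_to_cam'])
    for x,y in C2:
        u,v=195+(x+.5)/4-.5,170+(y+.5)/4-.5
        r=R.T@W[:3,:3]@np.array([(u-z['cx'])/z['fx'],-(v-z['cy'])/z['fy'],-1.]); c=R.T@(W[:3,3]-pos); Q.append((c+r*(ny-c[1])/r[1])[[0,2]])
    print(ny,circ(np.array(Q)))
E
```

```text
[0.64019128 0.10617234] [-0.06733757  0.18178774  0.24083028 -0.06556361 -0.29821433 -0.22356223
  0.01905014  0.32988701]
rim in tool [ 1.49339008 10.28359816  0.09241147]
(array([0.64092901, 0.10623454]), np.float64(0.029646529190355177))
-0.0105 (array([-0.00058858, -0.00054596]), np.float64(0.030721339114164695))
-0.0115 (array([-5.88439575e-04, -1.80235126e-05]), np.float64(0.03048778032953559))
-0.0125 (array([-0.0005883 ,  0.00050991]), np.float64(0.030254221544906503))
```

```bash
python3 -m handwheel '[{"tx":2.4,"ty":0,"tz":0,"rx":0,"ry":0,"rz":0,"grip":0.4},{"tx":2.4,"ty":3,"tz":0,"rx":0,"ry":0,"rz":0,"grip":0.4},{"tx":2.4,"ty":6,"tz":0,"rx":0,"ry":0,"rz":0,"grip":0.4},{"tx":2.4,"ty":8,"tz":0,"rx":0,"ry":0,"rz":0,"grip":0.4},{"tx":2.4,"ty":9,"tz":0,"rx":0,"ry":0,"rz":0,"grip":0.4},{"tx":2.4,"ty":10,"tz":0,"rx":0,"ry":0,"rz":0,"grip":0.4},{"tx":2.4,"ty":10,"tz":0,"rx":0,"ry":0,"rz":0,"grip":0.4},{"tx":2.4,"ty":10,"tz":0,"rx":0,"ry":0,"rz":0,"grip":0.4}]' 60
python3 - <<'E'
from h import *
im,d,p=save('wrist','w9'); crop('w9',195,355,170,350,4,'c9')
s=bot.observe(); shift(.6394,.1066,.0765)
E
```

```text
time_s: 7.55
eef_pos: [0.639, 0.1067, 0.0793]
tool_rot: [[-0.589, -0.0, -0.808], [0.808, 0.0, -0.589], [0.0, -1.0, 0.0]]
force: [0.3, 0.3, -2.6]
width: 0.0593
{'fx': 321.2013638760119, 'fy': 321.2013638760119, 'cx': 274.57871304145704, 'cy': 209.5861158716389}
shift [-0.3  2.9 -0.2] yaw 126.09 tilt(rx,rz deg) -0.01 -0.0 pos [0.639  0.1067 0.0794] w 0.0591 t 7.6 F [ 0.6 -0.7 -1.4] q [ 0.12  0.68 -0.46  1.66  0.37  0.88  1.72]
```

View pics/c9.png

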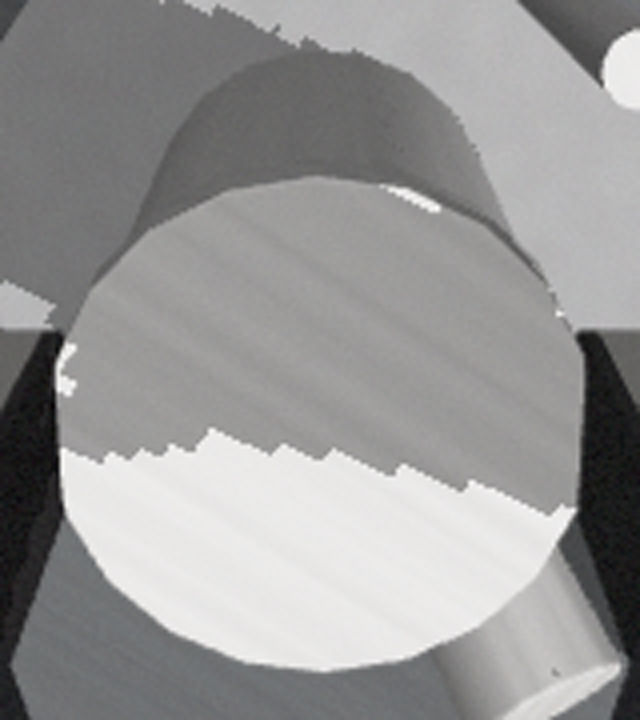

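It's centred over the tube, the rim is hidden all round and there is no contact force yet. I'll lower in small steps until it touches.

```bash
python3 -m handwheel '[{"tx":0,"ty":1,"tz":0,"rx":0,"ry":0,"rz":0,"grip":0.4},{"tx":0,"ty":2,"tz":0,"rx":0,"ry":0,"rz":0,"grip":0.4},{"tx":0,"ty":2,"tz":0,"rx":0,"ry":0,"rz":0,"grip":0.4},{"tx":0,"ty":2,"tz":0,"rx":0,"ry":0,"rz":0,"grip":0.4}]' 60
python3 -m handwheel '[{"tx":0,"ty":1,"tz":0,"rx":0,"ry":0,"rz":0,"grip":0.4},{"tx":0,"ty":1,"tz":0,"rx":0,"ry":0,"rz":0,"grip":0.4},{"tx":0,"ty":1,"tz":0,"rx":0,"ry":0,"rz":0,"grip":0.4}]' 60
```

```text
time_s: 8.0
eef_pos: [0.6389, 0.1067, 0.0772]
tool_rot: [[-0.589, -0.0, -0.808], [0.808, 0.0, -0.589], [0.0, -1.0, 0.0]]
force: [0.6, -0.0, -2.2]
width: 0.0591
time_s: 8.3
eef_pos: [0.6391, 0.1068, 0.0764]
tool_rot: [[-0.589, 0.0, -0.808], [0.808, 0.0, -0.589], [-0.0, -1.0, -0.0]]
force: [-0.8, -0.2, -1.0]
width: 0.0591
```

```bash
python3 -m handwheel '[{"tx":0,"ty":0.5,"tz":0,"rx":0,"ry":0,"rz":0,"grip":0.4},{"tx":0,"ty":1,"tz":0,"rx":0,"ry":0,"rz":0,"grip":0.4},{"tx":0,"ty":1,"tz":0,"rx":0,"ry":0,"rz":0,"grip":0.4}]' 60
python3 -m handwheel '[{"tx":0,"ty":1,"tz":0,"rx":0,"ry":0,"rz":0,"grip":0.4},{"tx":0,"ty":1,"tz":0,"rx":0,"ry":0,"rz":0,"grip":0.4}]' 60
python3 - <<'E'
from h import *
save('scene','s10'); crop('s10',290,390,170,270,6,'c10')
im,d,p=save('wrist','w10');z=load('w10')
pts=np.array([unproj(z,u,v) for u in range(235,315,4) for v in range(235,320,4)]);print(np.median(pts,0))
E
```

```text
time_s: 8.6
eef_pos: [0.6391, 0.1068, 0.0763]
tool_rot: [[-0.589, 0.0, -0.808], [0.808, -0.0, -0.589], [-0.0, -1.0, -0.0]]
force: [-2.7, -1.3, 5.7]
width: 0.0591
time_s: 8.8
eef_pos: [0.6392, 0.1068, 0.0763]
tool_rot: [[-0.589, 0.001, -0.808], [0.808, -0.001, -0.589], [-0.001, -1.0, -0.0]]
force: [-5.0, -1.8, 12.3]
width: 0.0589
{'fx': 435.854024643866, 'fy': 435.854024643866, 'cx': 272.63690456723293, 'cy': 209.1175379687064}
{'fx': 321.2013638760119, 'fy': 321.2013638760119, 'cx': 274.57871304145704, 'cy': 209.5861158716389}
[0.63909948 0.10521183 0.08744326]
```

View pics/c10.png

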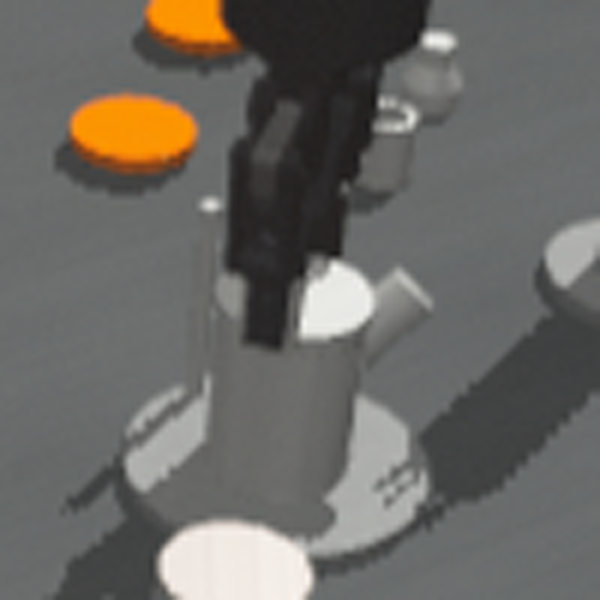

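Seated: contact force appeared at TCP 0.0763 and the cap top reads 0.0874. The scene crop shows the flange flush on the tube. I'll relax the push, open and rise.

```bash
python3 -m handwheel '[{"tx":0,"ty":-1.5,"tz":0,"rx":0,"ry":0,"rz":0,"grip":0.4},{"tx":0,"ty":-1.5,"tz":0,"rx":0,"ry":0,"rz":0,"grip":0.8},{"tx":0,"ty":-1.5,"tz":0,"rx":0,"ry":0,"rz":0,"grip":1},{"tx":0,"ty":-1.5,"tz":0,"rx":0,"ry":0,"rz":0,"grip":1},{"tx":0,"ty":-1.5,"tz":0,"rx":0,"ry":0,"rz":0,"grip":1},{"tx":0,"ty":-10,"tz":0,"rx":0,"ry":0,"rz":0,"grip":1},{"tx":0,"ty":-30,"tz":0,"rx":0,"ry":0,"rz":0,"grip":1},{"tx":0,"ty":-60,"tz":0,"rx":0,"ry":0,"rz":0,"grip":1},{"tx":0,"ty":-85,"tz":0,"rx":0,"ry":0,"rz":0,"grip":1},{"tx":0,"ty":-95,"tz":0,"rx":0,"ry":0,"rz":0,"grip":1},{"tx":0,"ty":-95,"tz":0,"rx":0,"ry":0,"rz":0,"grip":1},{"tx":0,"ty":-95,"tz":0,"rx":0,"ry":0,"rz":0,"grip":1},{"tx":0,"ty":-95,"tz":0,"rx":0,"ry":0,"rz":0,"grip":1}]' 60
python3 - <<'E'
from h import *
im,d,p=save('wrist','w11'); shift(.6233,-.1153,.2)
z=load('w11'); fit(z,225,325,180,285,140,.088)
E
```

```text
time_s: 10.2
eef_pos: [0.6378, 0.1063, 0.1676]
tool_rot: [[-0.589, -0.003, -0.808], [0.808, -0.001, -0.589], [0.001, -1.0, 0.003]]
force: [0.2, -0.1, -0.8]
width: 0.0855
{'fx': 321.2013638760119, 'fy': 321.2013638760119, 'cx': 274.57871304145704, 'cy': 209.5861158716389}
shift [-170.5  -32.3  142.5] yaw 126.09 tilt(rx,rz deg) 0.14 0.08 pos [0.6379 0.1064 0.1676] w 0.0852 t 10.25 F [ 0.3  0.  -0.6] q [ 0.15  0.58 -0.5   1.61  0.31  1.04  1.76]
circle [0.6388 0.1129] r 0.0354 rms 0.0054 max 0.0115
```

View pics/w11.png

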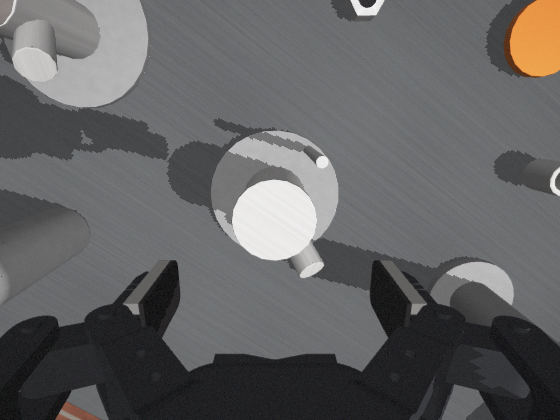

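The cap sits at (274,220) on the tube, released. Next is the heat sink on the narrow canister.

```bash
python3 -c "
from h import *
z=load('w11'); fit(z,225,325,175,262,200,.088)"
python3 -m handwheel '[{"tx":-10,"ty":-4,"tz":8,"rx":0,"ry":0,"rz":0,"grip":1},{"tx":-35,"ty":-12,"tz":29,"rx":0,"ry":0,"rz":0,"grip":1},{"tx":-70,"ty":-24,"tz":58,"rx":0,"ry":0,"rz":0,"grip":1},{"tx":-105,"ty":-32,"tz":88,"rx":0,"ry":0,"rz":0,"grip":1},{"tx":-140,"ty":-32,"tz":117,"rx":0,"ry":0,"rz":0,"grip":1},{"tx":-162,"ty":-32,"tz":135,"rx":0,"ry":0,"rz":0,"grip":1},{"tx":-170,"ty":-32,"tz":142,"rx":0,"ry":0,"rz":0,"grip":1},{"tx":-170,"ty":-32,"tz":142,"rx":0,"ry":0,"rz":0,"grip":1},{"tx":-170,"ty":-32,"tz":142,"rx":0,"ry":0,"rz":0,"grip":1},{"tx":-170,"ty":-32,"tz":142,"rx":0,"ry":0,"rz":0,"grip":1}]' 60
python3 - <<'E'
from h import *
im,d,p=save('wrist','w12'); shift(.6233,-.1153,.1)
E
```

```text
circle [0.6394 0.1065] r 0.0301 rms 0.0003 max 0.0007
time_s: 11.25
eef_pos: [0.6246, -0.1113, 0.2013]
tool_rot: [[-0.592, 0.0, -0.806], [0.806, 0.002, -0.592], [0.001, -1.0, -0.001]]
force: [-0.2, -0.2, -0.1]
width: 0.0855
{'fx': 321.2013638760119, 'fy': 321.2013638760119, 'cx': 274.57871304145704, 'cy': 209.5861158716389}
shift [ -2.5 101.3   3.4] yaw 126.31 tilt(rx,rz deg) -0.05 0.06 pos [ 0.6246 -0.1114  0.2013] w 0.0852 t 11.3 F [0.1 0.3 0.5] q [ 0.48  0.51 -0.48  1.62  0.26  1.07  2.14]
```

View pics/w12.png

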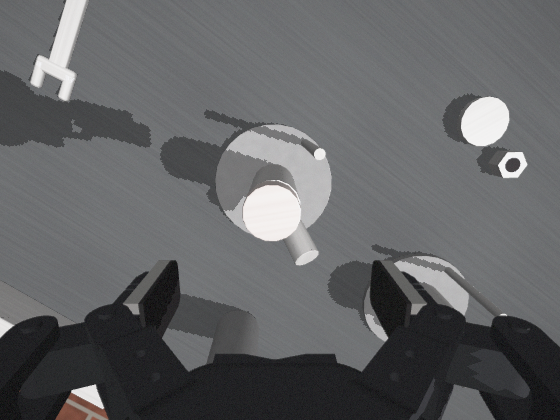

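The heat sink is the white disc at (272,213). Narrow cap (485,121) and nut (512,165) at upper right. Fitting the sink.

```bash
python3 - <<'E'
from h import *
z=load('w12'); c=fit(z,235,310,180,250,225,.118); print(unproj(z,272,213))
n=fit(z,455,515,90,150,190,.014)
s=bot.observe(); shift(*c,.103)
E
```

```text
circle [ 0.6229 -0.1154] r 0.0212 rms 0.001 max 0.0029
[ 0.62355203 -0.11504852  0.11667573]
circle [0.4474 0.0161] r 0.023 rms 0.0003 max 0.0006
shift [-2.3 98.3  3.8] yaw 126.31 tilt(rx,rz deg) -0.05 0.06 pos [ 0.6246 -0.1114  0.2013] w 0.0852 t 11.3 F [0.1 0.3 0.5] q [ 0.48  0.51 -0.48  1.62  0.26  1.07  2.14]
```

```bash
python3 -m handwheel '[{"tx":0,"ty":20,"tz":0,"rx":0,"ry":0,"rz":0,"grip":1},{"tx":0,"ty":45,"tz":0,"rx":0,"ry":0,"rz":0,"grip":1},{"tx":0,"ty":58,"tz":0,"rx":0,"ry":0,"rz":0,"grip":1},{"tx":0,"ty":60,"tz":0,"rx":0,"ry":0,"rz":0,"grip":1},{"tx":0,"ty":60,"tz":0,"rx":0,"ry":0,"rz":0,"grip":1},{"tx":0,"ty":60,"tz":0,"rx":0,"ry":0,"rz":0,"grip":1}]' 40
python3 - <<'E'
from h import *
im,d,p=save('wrist','w13'); shift(.6232,-.1153,.103)
crop('w13',200,350,170,320,4,'c13')
E
```

```text
time_s: 11.9
eef_pos: [0.6253, -0.114, 0.1424]
tool_rot: [[-0.589, 0.002, -0.808], [0.808, -0.0, -0.589], [-0.001, -1.0, -0.001]]
force: [-0.3, 0.1, -0.2]
width: 0.0855
{'fx': 321.2013638760119, 'fy': 321.2013638760119, 'cx': 274.57871304145704, 'cy': 209.5861158716389}
shift [ 0.4 39.6  2.4] yaw 126.11 tilt(rx,rz deg) -0.09 -0.08 pos [ 0.6253 -0.1141  0.1426] w 0.0854 t 11.95 F [-0.4  1.3  0.1] q [ 0.47  0.58 -0.46  1.67  0.29  0.97  2.11]
```

View pics/w13.png

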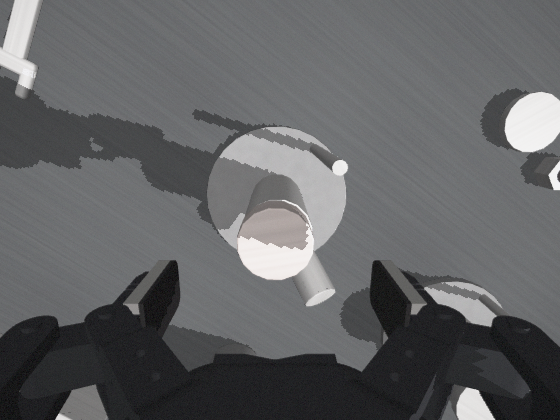

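Sink at (276,244), centred between the pads. I'll lower to TCP 0.103, so the tips stay above the rim, and close gently.

```bash
python3 -m handwheel '[{"tx":0,"ty":15,"tz":2,"rx":0,"ry":0,"rz":0,"grip":1},{"tx":0,"ty":30,"tz":2,"rx":0,"ry":0,"rz":0,"grip":1},{"tx":0,"ty":38,"tz":2,"rx":0,"ry":0,"rz":0,"grip":1},{"tx":0,"ty":39,"tz":2,"rx":0,"ry":0,"rz":0,"grip":1},{"tx":0,"ty":39,"tz":2,"rx":0,"ry":0,"rz":0,"grip":1},{"tx":0,"ty":39,"tz":2,"rx":0,"ry":0,"rz":0,"grip":1}]' 40
python3 - <<'E'
from h import *
shift(.6232,-.1153,.103)
save('scene','s14'); crop('s14',210,310,190,290,6,'c14')
E
```

```text
time_s: 12.55
eef_pos: [0.6231, -0.1153, 0.1025]
tool_rot: [[-0.589, 0.001, -0.808], [0.808, 0.0, -0.589], [-0.0, -1.0, -0.001]]
force: [-0.1, 0.5, 0.1]
width: 0.0855
shift [-0.  -0.5 -0.1] yaw 126.1 tilt(rx,rz deg) -0.03 -0.01 pos [ 0.6231 -0.1153  0.1025] w 0.0855 t 12.55 F [-0.1  0.5  0.1] q [ 0.46  0.62 -0.44  1.69  0.32  0.9   2.09]
{'fx': 435.854024643866, 'fy': 435.854024643866, 'cx': 272.63690456723293, 'cy': 209.1175379687064}
```

View pics/c14.png

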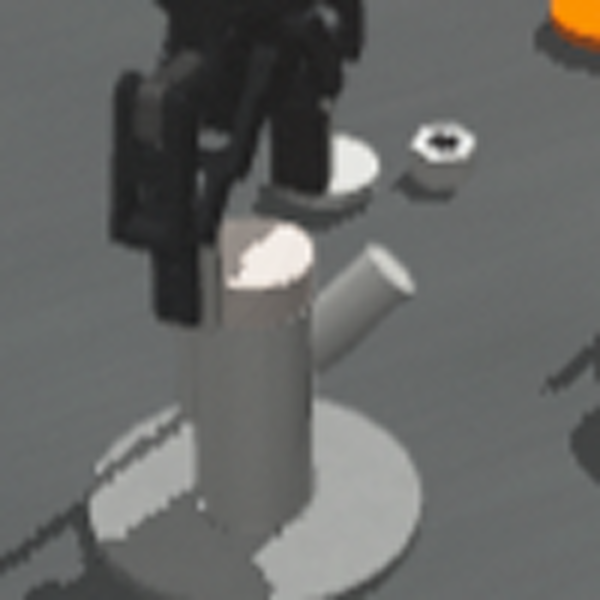

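```bash
python3 -m handwheel '[{"tx":0,"ty":0,"tz":0,"rx":0,"ry":0,"rz":0,"grip":0.7},{"tx":0,"ty":0,"tz":0,"rx":0,"ry":0,"rz":0,"grip":0.45},{"tx":0,"ty":0,"tz":0,"rx":0,"ry":0,"rz":0,"grip":0.25},{"tx":0,"ty":0,"tz":0,"rx":0,"ry":0,"rz":0,"grip":0.25},{"tx":0,"ty":0,"tz":0,"rx":0,"ry":0,"rz":0,"grip":0.25},{"tx":0,"ty":0,"tz":0,"rx":0,"ry":0,"rz":0,"grip":0.25},{"tx":0,"ty":0,"tz":0,"rx":0,"ry":0,"rz":0,"grip":0.25}]' 40
python3 -m handwheel '[{"tx":0,"ty":-2,"tz":0,"rx":0,"ry":0,"rz":0,"grip":0.25},{"tx":0,"ty":-6,"tz":0,"rx":0,"ry":0,"rz":0,"grip":0.25},{"tx":0,"ty":-10,"tz":0,"rx":0,"ry":0,"rz":0,"grip":0.25},{"tx":0,"ty":-10,"tz":0,"rx":0,"ry":0,"rz":0,"grip":0.25},{"tx":0,"ty":-10,"tz":0,"rx":0,"ry":0,"rz":0,"grip":0.25}]' 40
python3 - <<'E'
from h import *
shift(.6232,-.1153,.103)
save('scene','s15'); crop('s15',210,310,190,290,6,'c15'); save('wrist','w15');z=load('w15')
pts=np.array([unproj(z,u,v) for u in range(255,297,3) for v in range(255,300,3)]);print(np.median(pts,0))
s=bot.observe();T=(pts-s['eef_pos'])@s['tool_rot'];T=T[abs(T[:,1]-np.median(T[:,1]))<.004]
print(np.linalg.lstsq(np.c_[T[:,[0,2]],np.ones(len(T))],T[:,1],rcond=None)[0].round(4),len(T))
E
```

```text
time_s: 13.3
eef_pos: [0.6231, -0.1156, 0.1029]
tool_rot: [[-0.589, 0.001, -0.808], [0.808, -0.0, -0.589], [-0.001, -1.0, -0.001]]
force: [-0.4, -1.0, 6.7]
width: 0.0424
time_s: 13.8
eef_pos: [0.6227, -0.1155, 0.1123]
tool_rot: [[-0.589, 0.0, -0.808], [0.808, 0.0, -0.589], [0.0, -1.0, -0.0]]
force: [0.2, -0.1, -0.6]
width: 0.042
shift [-0.2  9.3 -0.5] yaw 126.09 tilt(rx,rz deg) -0.0 0.0 pos [ 0.6227 -0.1155  0.1123] w 0.042 t 13.8 F [ 0.2 -0.1 -0.6] q [ 0.46  0.61 -0.44  1.69  0.31  0.92  2.1 ]
{'fx': 435.854024643866, 'fy': 435.854024643866, 'cx': 272.63690456723293, 'cy': 209.1175379687064}
{'fx': 321.2013638760119, 'fy': 321.2013638760119, 'cx': 274.57871304145704, 'cy': 209.5861158716389}
[ 0.62026992 -0.1178224   0.1265788 ]
[ 0.001  -0.0143 -0.0144] 210
```

View pics/c15.png

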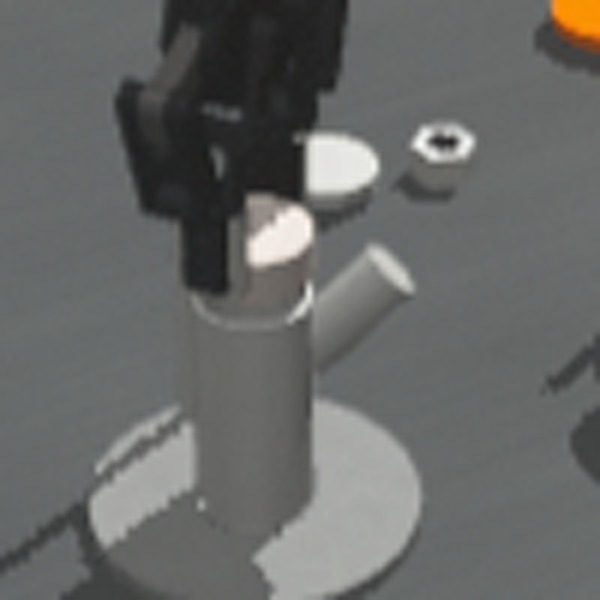

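View pics/w15.png

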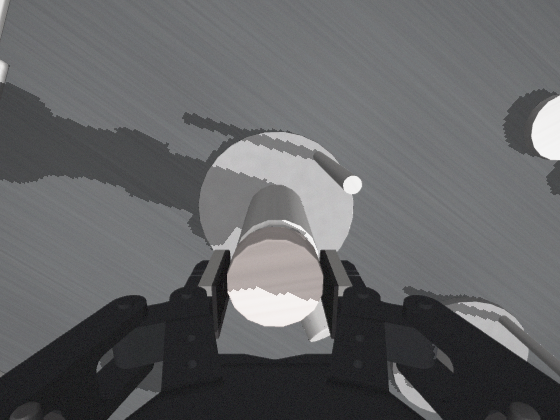

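The sink is held clear of the rim and level, at (275,280). Next I'll work out its offset in the tool and the move to the wide cap.

```bash
python3 - <<'E'
from h import *
s=bot.observe();R=s['tool_rot'];pos=s['eef_pos']
z=load('w15');g=z['im'].mean(2).astype(int); print(g[225:340:1,275].tolist()); print(g[285,215:335].tolist())
for v1,v2 in((233,326),):
  W=np.linalg.inv(z['world_to_cam']); 
  for u,v in((275,v1),(275,v2),(228,280),(322,280)):
    r=R.T@W[:3,:3]@np.array([(u-z['cx'])/z['fx'],-(v-z['cy'])/z['fy'],-1.]); c=R.T@(W[:3,3]-pos); print((1000*(c+r*(-.0153-c[1])/r[1])).round(2))
shift(.6391,.1067,.17)
E
```

```text
[122, 121, 116, 115, 116, 119, 119, 114, 115, 113, 111, 114, 115, 117, 131, 179, 175, 170, 170, 168, 168, 168, 169, 168, 170, 170, 171, 173, 172, 176, 175, 175, 175, 175, 175, 175, 176, 175, 173, 173, 170, 170, 167, 168, 166, 163, 165, 166, 168, 169, 169, 168, 171, 170, 174, 172, 172, 170, 171, 167, 166, 167, 169, 170, 172, 171, 169, 168, 167, 166, 239, 242, 242, 242, 242, 242, 241, 241, 240, 241, 242, 241, 241, 242, 241, 240, 239, 238, 239, 239, 241, 241, 241, 240, 241, 240, 240, 240, 239, 239, 236, 190, 123, 117, 118, 117, 117, 119, 119, 118, 120, 118, 122, 121, 121]
[33, 27, 21, 15, 21, 14, 19, 26, 40, 25, 28, 29, 127, 169, 171, 170, 172, 171, 171, 171, 170, 170, 174, 172, 170, 172, 170, 171, 171, 173, 171, 169, 171, 171, 172, 172, 170, 169, 170, 171, 169, 171, 170, 172, 169, 170, 170, 169, 167, 169, 166, 169, 168, 168, 166, 167, 166, 167, 164, 164, 166, 166, 164, 165, 168, 167, 165, 165, 165, 170, 169, 168, 168, 168, 169, 169, 172, 171, 171, 169, 170, 173, 171, 171, 169, 170, 171, 169, 170, 168, 167, 169, 169, 168, 167, 167, 169, 168, 167, 167, 166, 168, 169, 167, 166, 165, 163, 129, 46, 13, 26, 21, 17, 26, 15, 24, 25, 21, 28, 30]
[ -0.39 -15.3   23.38]
[ -0.39 -15.3  -21.56]
[-20.91 -15.3    1.65]
[ 20.14 -15.3    1.62]
shift [ 169.8  -57.9 -144.2] yaw 126.09 tilt(rx,rz deg) 0.01 0.02 pos [ 0.6225 -0.1155  0.1121] w 0.0423 t 13.9 F [ 0.5 -0.5 -1.8] q [ 0.46  0.61 -0.44  1.69  0.31  0.92  2.1 ]
```

```bash
python3 -m handwheel '[{"tx":0,"ty":-10,"tz":0,"rx":0,"ry":0,"rz":0,"grip":0.25},{"tx":0,"ty":-30,"tz":0,"rx":0,"ry":0,"rz":0,"grip":0.25},{"tx":5,"ty":-50,"tz":-4,"rx":0,"ry":0,"rz":0,"grip":0.25},{"tx":20,"ty":-58,"tz":-17,"rx":0,"ry":0,"rz":0,"grip":0.25},{"tx":45,"ty":-58,"tz":-38,"rx":0,"ry":0,"rz":0,"grip":0.25},{"tx":75,"ty":-58,"tz":-64,"rx":0,"ry":0,"rz":0,"grip":0.25},{"tx":105,"ty":-58,"tz":-89,"rx":0,"ry":0,"rz":0,"grip":0.25},{"tx":135,"ty":-58,"tz":-114,"rx":0,"ry":0,"rz":0,"grip":0.25},{"tx":158,"ty":-58,"tz":-134,"rx":0,"ry":0,"rz":0,"grip":0.25},{"tx":170,"ty":-58,"tz":-144,"rx":0,"ry":0,"rz":0,"grip":0.25},{"tx":170,"ty":-58,"tz":-144,"rx":0,"ry":0,"rz":0,"grip":0.25},{"tx":170,"ty":-40,"tz":-144,"rx":0,"ry":0,"rz":0,"grip":0.25},{"tx":170,"ty":-15,"tz":-144,"rx":0,"ry":0,"rz":0,"grip":0.25},{"tx":170,"ty":0,"tz":-144,"rx":0,"ry":0,"rz":0,"grip":0.25},{"tx":170,"ty":8,"tz":-144,"rx":0,"ry":0,"rz":0,"grip":0.25},{"tx":170,"ty":10,"tz":-144,"rx":0,"ry":0,"rz":0,"grip":0.25},{"tx":170,"ty":10,"tz":-144,"rx":0,"ry":0,"rz":0,"grip":0.25},{"tx":170,"ty":10,"tz":-144,"rx":0,"ry":0,"rz":0,"grip":0.25}]' 40
python3 - <<'E'
from h import *
shift(.6391,.1067,.0907); save('wrist','w16')
crop('w16',195,355,170,350,4,'c16')
E
```

```text
time_s: 15.7
eef_pos: [0.6397, 0.1068, 0.1033]
tool_rot: [[-0.589, 0.002, -0.808], [0.808, 0.0, -0.589], [-0.001, -1.0, -0.001]]
force: [0.7, 0.6, -0.6]
width: 0.0423
shift [ 0.3 12.6  0.6] yaw 126.08 tilt(rx,rz deg) -0.08 -0.04 pos [0.6397 0.1068 0.1033] w 0.0423 t 15.7 F [ 0.7  0.6 -0.6] q [ 0.13  0.65 -0.47  1.65  0.35  0.92  1.73]
{'fx': 321.2013638760119, 'fy': 321.2013638760119, 'cx': 274.57871304145704, 'cy': 209.5861158716389}
```

View pics/c16.png

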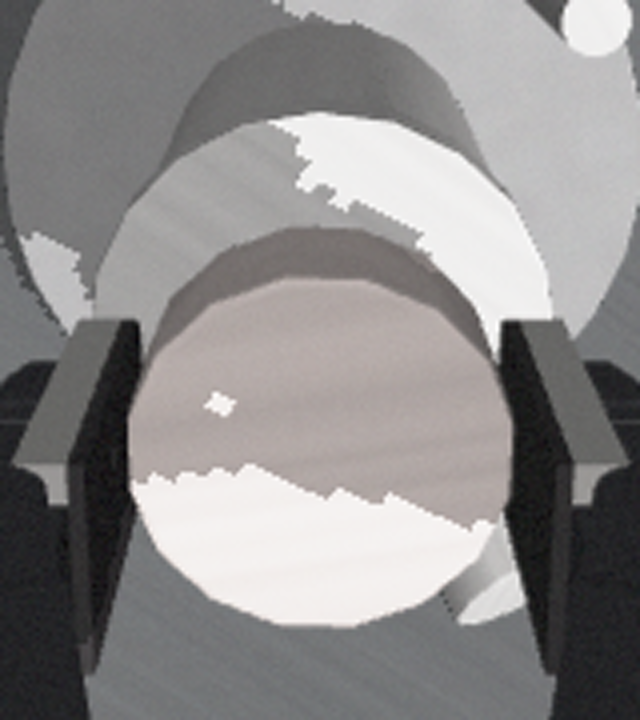

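The sink (crop centre 320,450) is above the cap and centred sideways (cap arc 95–550, mid 322). Lowering in small steps to contact, which should come near TCP 0.0907.

```bash
python3 -m handwheel '[{"tx":0,"ty":4,"tz":0,"rx":0,"ry":0,"rz":0,"grip":0.25},{"tx":0,"ty":8,"tz":0,"rx":0,"ry":0,"rz":0,"grip":0.25},{"tx":0,"ty":10,"tz":0,"rx":0,"ry":0,"rz":0,"grip":0.25},{"tx":0,"ty":11,"tz":0,"rx":0,"ry":0,"rz":0,"grip":0.25},{"tx":0,"ty":11,"tz":0,"rx":0,"ry":0,"rz":0,"grip":0.25},{"tx":0,"ty":11,"tz":0,"rx":0,"ry":0,"rz":0,"grip":0.25}]' 40
python3 -m handwheel '[{"tx":0,"ty":0.5,"tz":0,"rx":0,"ry":0,"rz":0,"grip":0.25},{"tx":0,"ty":1,"tz":0,"rx":0,"ry":0,"rz":0,"grip":0.25},{"tx":0,"ty":1,"tz":0,"rx":0,"ry":0,"rz":0,"grip":0.25}]' 40
python3 -m handwheel '[{"tx":0,"ty":0.5,"tz":0,"rx":0,"ry":0,"rz":0,"grip":0.25},{"tx":0,"ty":0.5,"tz":0,"rx":0,"ry":0,"rz":0,"grip":0.25}]' 40
```

```text
time_s: 16.35
eef_pos: [0.639, 0.1068, 0.0913]
tool_rot: [[-0.589, 0.0, -0.808], [0.808, 0.0, -0.589], [0.0, -1.0, -0.0]]
force: [0.5, 0.0, -2.2]
width: 0.0425
time_s: 16.65
eef_pos: [0.6391, 0.1068, 0.0909]
tool_rot: [[-0.589, 0.0, -0.808], [0.808, -0.0, -0.589], [-0.0, -1.0, -0.0]]
force: [-1.9, -0.4, 3.9]
width: 0.0424
time_s: 16.85
eef_pos: [0.6391, 0.1068, 0.0909]
tool_rot: [[-0.589, 0.001, -0.808], [0.808, -0.0, -0.589], [-0.0, -1.0, -0.0]]
force: [-3.2, -0.7, 7.5]
width: 0.0424
```

Contact at 0.0909 as predicted. I'll release and rise.

```bash
python3 -m handwheel '[{"tx":0,"ty":-1,"tz":0,"rx":0,"ry":0,"rz":0,"grip":0.25},{"tx":0,"ty":-1,"tz":0,"rx":0,"ry":0,"rz":0,"grip":0.7},{"tx":0,"ty":-1,"tz":0,"rx":0,"ry":0,"rz":0,"grip":1},{"tx":0,"ty":-1,"tz":0,"rx":0,"ry":0,"rz":0,"grip":1},{"tx":0,"ty":-1,"tz":0,"rx":0,"ry":0,"rz":0,"grip":1},{"tx":0,"ty":-1,"tz":0,"rx":0,"ry":0,"rz":0,"grip":1},{"tx":0,"ty":-10,"tz":0,"rx":0,"ry":0,"rz":0,"grip":1},{"tx":0,"ty":-30,"tz":0,"rx":0,"ry":0,"rz":0,"grip":1},{"tx":0,"ty":-60,"tz":0,"rx":0,"ry":0,"rz":0,"grip":1},{"tx":0,"ty":-90,"tz":0,"rx":0,"ry":0,"rz":0,"grip":1},{"tx":0,"ty":-100,"tz":0,"rx":0,"ry":0,"rz":0,"grip":1},{"tx":0,"ty":-100,"tz":0,"rx":0,"ry":0,"rz":0,"grip":1},{"tx":0,"ty":-100,"tz":0,"rx":0,"ry":0,"rz":0,"grip":1}]' 40
python3 - <<'E'
from h import *
save('wrist','w17');shift(.4474,.0161,.15)
crop('w17',205,345,150,290,4,'c17')
z=load('w17')
for u,v in((275,225),(275,215),(265,222),(285,222)): print(unproj(z,u,v).round(4))
E
```

```text
time_s: 18.15
eef_pos: [0.6384, 0.1064, 0.1891]
tool_rot: [[-0.589, -0.001, -0.808], [0.808, -0.0, -0.589], [0.0, -1.0, 0.001]]
force: [-0.1, 0.4, 0.4]
width: 0.0854
{'fx': 321.2013638760119, 'fy': 321.2013638760119, 'cx': 274.57871304145704, 'cy': 209.5861158716389}
shift [ 39.3  38.8 207. ] yaw 126.08 tilt(rx,rz deg) 0.12 0.05 pos [0.638  0.1063 0.1884] w 0.0853 t 18.2 F [ 0.3 -0.3  0.1] q [ 0.15  0.55 -0.5   1.6   0.29  1.07  1.77]
[0.6428 0.1097 0.1042]
[0.6364 0.105  0.105 ]
[0.6453 0.1023 0.1041]
[0.6366 0.1143 0.1042]
```

View pics/c17.png

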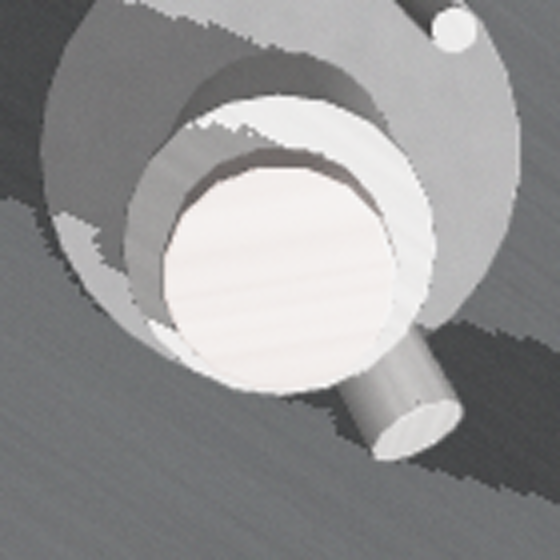

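```bash
python3 -c "
from h import *
z=load('w17')
P=np.array([unproj(z,205+(x+.5)/4-.5,150+(y+.5)/4-.5,Z=.106)[:2] for x,y in((164,270),(396,270),(280,167),(280,393),(197,195),(360,195),(195,360),(360,365))]);print('sink',circ(P))
P=np.array([unproj(z,205+(x+.5)/4-.5,150+(y+.5)/4-.5,Z=.088)[:2] for x,y in((125,235),(437,250),(280,95),(160,145),(400,145),(145,310),(420,320))]);print('cap',circ(P))
"
python3 -m handwheel '[{"tx":3,"ty":0,"tz":12,"rx":0,"ry":0,"rz":0,"grip":1},{"tx":9,"ty":0,"tz":45,"rx":0,"ry":0,"rz":0,"grip":1},{"tx":16,"ty":10,"tz":85,"rx":0,"ry":0,"rz":0,"grip":1},{"tx":24,"ty":25,"tz":125,"rx":0,"ry":0,"rz":0,"grip":1},{"tx":31,"ty":40,"tz":165,"rx":0,"ry":0,"rz":0,"grip":1},{"tx":37,"ty":55,"tz":195,"rx":0,"ry":0,"rz":0,"grip":1},{"tx":39,"ty":65,"tz":206,"rx":0,"ry":0,"rz":0,"grip":1},{"tx":39,"ty":68,"tz":207,"rx":0,"ry":0,"rz":0,"grip":1},{"tx":39,"ty":68,"tz":207,"rx":0,"ry":0,"rz":0,"grip":1},{"tx":39,"ty":68,"tz":207,"rx":0,"ry":0,"rz":0,"grip":1},{"tx":39,"ty":68,"tz":207,"rx":0,"ry":0,"rz":0,"grip":1}]' 60
python3 - <<'E'
from h import *
save('wrist','w18');shift(.4474,.0161,.0)
z=load('w18');fit(z,235,315,190,275,200,.014)
E
```

```text
sink (array([0.6395659 , 0.10689616]), np.float64(0.021734145377277685))
cap (array([0.63816501, 0.1065206 ]), np.float64(0.030700019058464346))
time_s: 19.3
eef_pos: [0.45, 0.017, 0.1222]
tool_rot: [[-0.59, 0.001, -0.808], [0.808, 0.001, -0.59], [-0.0, -1.0, -0.001]]
force: [-0.3, 0.4, 0.0]
width: 0.0856
{'fx': 321.2013638760119, 'fy': 321.2013638760119, 'cx': 274.57871304145704, 'cy': 209.5861158716389}
shift [  0.7 122.2   2.6] yaw 126.14 tilt(rx,rz deg) -0.07 -0.01 pos [0.4498 0.017  0.1222] w 0.0858 t 19.35 F [ 0.3 -0.4 -0. ] q [ 0.36  0.32 -0.53  2.13  0.23  0.75  1.89]
circle [0.4492 0.0182] r 0.0212 rms 0.0025 max 0.0057
```

View pics/w18.png

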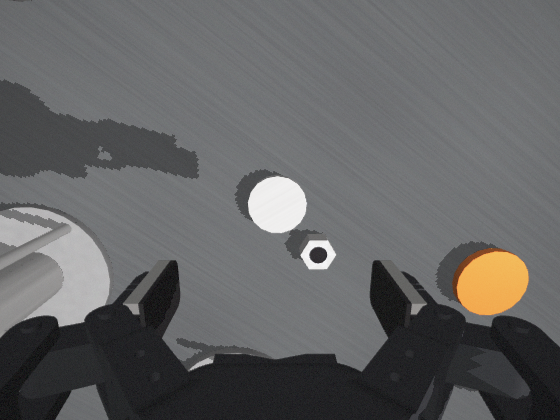

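The narrow cap is at (277,205) and the nut at (318,255). The nut lies off the jaw line with about 10 mm to spare.

```bash
python3 - <<'E'
from h import *
z=load('w18');c=fit(z,235,315,170,238,190,.014); shift(*c,.0)
s=bot.observe(); n=unproj(z,318,255,Z=.016); print('nut rel cap in tool',(1000*s['tool_rot'].T@(n-np.r_[c,.016])).round(1))
E
```

```text
circle [0.4467 0.0164] r 0.0231 rms 0.0003 max 0.0005
shift [  1.4 122.2   3. ] yaw 126.14 tilt(rx,rz deg) -0.07 -0.01 pos [0.4498 0.017  0.1222] w 0.0858 t 19.35 F [ 0.3 -0.4 -0. ] q [ 0.36  0.32 -0.53  2.13  0.23  0.75  1.89]
nut rel cap in tool [ 34.4   0.  -42.7]
```

```bash
python3 -m handwheel '[{"tx":0,"ty":30,"tz":0,"rx":0,"ry":0,"rz":0,"grip":1},{"tx":0,"ty":65,"tz":0,"rx":0,"ry":0,"rz":0,"grip":1},{"tx":0,"ty":90,"tz":0,"rx":0,"ry":0,"rz":0,"grip":1},{"tx":0,"ty":105,"tz":0,"rx":0,"ry":0,"rz":0,"grip":1},{"tx":0,"ty":110,"tz":0,"rx":0,"ry":0,"rz":0,"grip":1},{"tx":0,"ty":110,"tz":0,"rx":0,"ry":0,"rz":0,"grip":1},{"tx":0,"ty":110,"tz":0,"rx":0,"ry":0,"rz":0,"grip":1},{"tx":0,"ty":110,"tz":0,"rx":0,"ry":0,"rz":0,"grip":1}]' 60
python3 - <<'E'
from h import *
save('wrist','w19');shift(.4467,.0164,.002)
E
```

```text
time_s: 20.15
eef_pos: [0.4497, 0.0164, 0.0127]
tool_rot: [[-0.589, 0.002, -0.808], [0.808, -0.0, -0.589], [-0.001, -1.0, -0.002]]
force: [-0.6, -0.4, 0.3]
width: 0.0857
{'fx': 321.2013638760119, 'fy': 321.2013638760119, 'cx': 274.57871304145704, 'cy': 209.5861158716389}
shift [ 1.8 10.7  2.3] yaw 126.08 tilt(rx,rz deg) -0.09 -0.07 pos [0.4497 0.0163 0.0127] w 0.085 t 20.2 F [-0.1 -0.9 -0.8] q [ 0.25  0.52 -0.4   2.18  0.41  0.51  1.73]
```

View pics/w19.png

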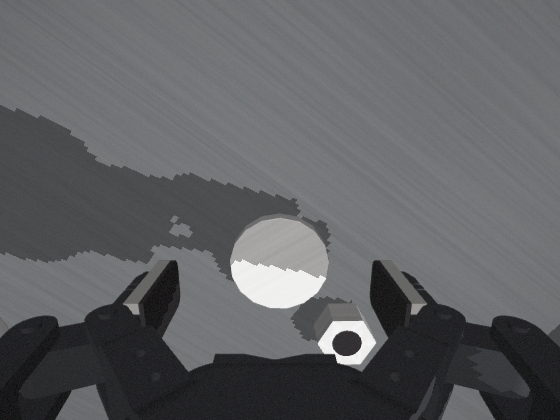

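```bash
python3 -m handwheel '[{"tx":2,"ty":2,"tz":2,"rx":0,"ry":0,"rz":0,"grip":1},{"tx":2,"ty":7,"tz":2,"rx":0,"ry":0,"rz":0,"grip":1},{"tx":2,"ty":11,"tz":2,"rx":0,"ry":0,"rz":0,"grip":1},{"tx":2,"ty":11,"tz":2,"rx":0,"ry":0,"rz":0,"grip":1},{"tx":2,"ty":11,"tz":2,"rx":0,"ry":0,"rz":0,"grip":0.7},{"tx":2,"ty":11,"tz":2,"rx":0,"ry":0,"rz":0,"grip":0.5},{"tx":2,"ty":11,"tz":2,"rx":0,"ry":0,"rz":0,"grip":0.3},{"tx":2,"ty":11,"tz":2,"rx":0,"ry":0,"rz":0,"grip":0.3},{"tx":2,"ty":11,"tz":2,"rx":0,"ry":0,"rz":0,"grip":0.3},{"tx":2,"ty":11,"tz":2,"rx":0,"ry":0,"rz":0,"grip":0.3},{"tx":2,"ty":11,"tz":2,"rx":0,"ry":0,"rz":0,"grip":0.3}]' 60
python3 - <<'E'
from h import *
save('wrist','w20');shift(.4467,.0164,.002)
E
```

```text
time_s: 21.3
eef_pos: [0.446, 0.0168, 0.0013]
tool_rot: [[-0.589, 0.0, -0.808], [0.808, -0.0, -0.589], [-0.0, -1.0, -0.0]]
force: [-1.7, 0.3, 6.0]
width: 0.0452
{'fx': 321.2013638760119, 'fy': 321.2013638760119, 'cx': 274.57871304145704, 'cy': 209.5861158716389}
shift [-0.7 -0.7 -0.3] yaw 126.1 tilt(rx,rz deg) -0.01 -0.02 pos [0.446  0.0168 0.0013] w 0.0455 t 21.35 F [-1.3 -0.5  7.2] q [ 0.23  0.54 -0.39  2.19  0.43  0.48  1.71]
```

View pics/w20.png

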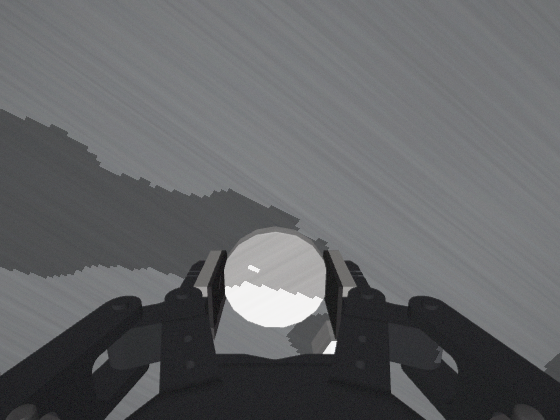

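Gripped with the narrow cap at (275,277); width 45.5 mm. I'll lift and go to a viewing pose past the narrow canister.

```bash
python3 -m handwheel '[{"tx":0,"ty":-4,"tz":0,"rx":0,"ry":0,"rz":0,"grip":0.3},{"tx":0,"ty":-15,"tz":0,"rx":0,"ry":0,"rz":0,"grip":0.3},{"tx":0,"ty":-40,"tz":0,"rx":0,"ry":0,"rz":0,"grip":0.3},{"tx":0,"ty":-75,"tz":0,"rx":0,"ry":0,"rz":0,"grip":0.3},{"tx":0,"ty":-110,"tz":0,"rx":0,"ry":0,"rz":0,"grip":0.3},{"tx":-10,"ty":-145,"tz":-6,"rx":0,"ry":0,"rz":0,"grip":0.3},{"tx":-35,"ty":-170,"tz":-22,"rx":0,"ry":0,"rz":0,"grip":0.3},{"tx":-70,"ty":-185,"tz":-44,"rx":0,"ry":0,"rz":0,"grip":0.3},{"tx":-105,"ty":-188,"tz":-67,"rx":0,"ry":0,"rz":0,"grip":0.3},{"tx":-140,"ty":-188,"tz":-89,"rx":0,"ry":0,"rz":0,"grip":0.3},{"tx":-175,"ty":-188,"tz":-111,"rx":0,"ry":0,"rz":0,"grip":0.3},{"tx":-200,"ty":-188,"tz":-127,"rx":0,"ry":0,"rz":0,"grip":0.3},{"tx":-211,"ty":-188,"tz":-134,"rx":0,"ry":0,"rz":0,"grip":0.3},{"tx":-211,"ty":-188,"tz":-134,"rx":0,"ry":0,"rz":0,"grip":0.3},{"tx":-211,"ty":-188,"tz":-134,"rx":0,"ry":0,"rz":0,"grip":0.3},{"tx":-211,"ty":-188,"tz":-134,"rx":0,"ry":0,"rz":0,"grip":0.3},{"tx":-211,"ty":-188,"tz":-134,"rx":0,"ry":0,"rz":0,"grip":0.3},{"tx":-211,"ty":-188,"tz":-134,"rx":0,"ry":0,"rz":0,"grip":0.3}]' 60
python3 - <<'E'
from h import *
save('wrist','w21');shift(.6233,-.1154,.11)
crop('w21',200,350,60,210,4,'c21')
E
```

```text
time_s: 23.15
eef_pos: [0.678, -0.0745, 0.1893]
tool_rot: [[-0.59, 0.0, -0.808], [0.808, -0.0, -0.59], [-0.0, -1.0, -0.0]]
force: [0.3, -0.8, -0.2]
width: 0.0456
{'fx': 321.2013638760119, 'fy': 321.2013638760119, 'cx': 274.57871304145704, 'cy': 209.5861158716389}
shift [-0.6 79.2 68.3] yaw 126.11 tilt(rx,rz deg) -0.0 -0.01 pos [ 0.6781 -0.0746  0.1892] w 0.0453 t 23.2 F [-0.4  0.8 -0.7] q [ 0.39  0.61 -0.47  1.5   0.29  1.11  2.06]
```

View pics/w21.png

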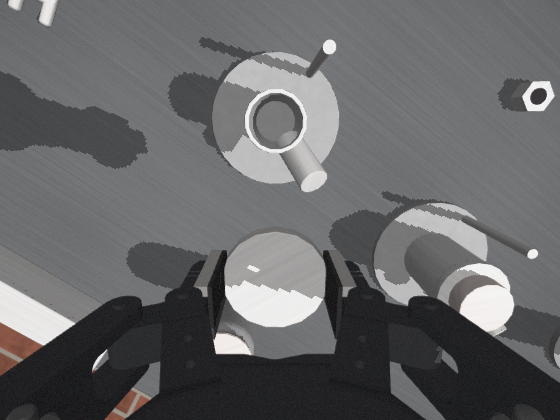

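The narrow mouth is at (275,121), with branch (313,181) and purge (329,47). The held cap at (275,278) is level, and the wide stack at lower right is intact.

```bash
python3 - <<'E'
from h import *
z=load('w21'); s=bot.observe();R=s['tool_rot'];pos=s['eef_pos']
c=fit(z,240,312,85,155,215,.1); print('rim in tool',1000*R.T@(np.r_[c,.1]-pos))
for ny in(-.012,-.013): cap_in_tool('w21',R,pos,ny,215,335,220,335,thr=140)
pts=np.array([unproj(z,u,v) for u in range(245,305,4) for v in range(250,315,4)]);T=(pts-pos)@R;T=T[abs(T[:,1]-np.median(T[:,1]))<.004];print(np.median(T,0),np.linalg.lstsq(np.c_[T[:,[0,2]],np.ones(len(T))],T[:,1],rcond=None)[0].round(4))
E
```

```text
circle [ 0.623  -0.1146] r 0.0211 rms 0.0002 max 0.0007
rim in tool [ 0.18434698 89.18946094 68.07104014]
cap in tool x,z (mm) [-0.52 -0.79] r 23.34 230 283
cap in tool x,z (mm) [-0.52 -0.26] r 23.16 230 283
[-0.00125805 -0.01191457 -0.00128842] [-0.0041  0.0002 -0.0119]
```

```bash
python3 -m handwheel '[{"tx":0,"ty":0,"tz":8,"rx":0,"ry":0,"rz":0,"grip":0.3},{"tx":0.7,"ty":0,"tz":24,"rx":0,"ry":0,"rz":0,"grip":0.3},{"tx":0.7,"ty":0,"tz":44,"rx":0,"ry":0,"rz":0,"grip":0.3},{"tx":0.7,"ty":0,"tz":60,"rx":0,"ry":0,"rz":0,"grip":0.3},{"tx":0.7,"ty":0,"tz":68.5,"rx":0,"ry":0,"rz":0,"grip":0.3},{"tx":0.7,"ty":10,"tz":68.5,"rx":0,"ry":0,"rz":0,"grip":0.3},{"tx":0.7,"ty":28,"tz":68.5,"rx":0,"ry":0,"rz":0,"grip":0.3},{"tx":0.7,"ty":50,"tz":68.5,"rx":0,"ry":0,"rz":0,"grip":0.3},{"tx":0.7,"ty":68,"tz":68.5,"rx":0,"ry":0,"rz":0,"grip":0.3},{"tx":0.7,"ty":77,"tz":68.5,"rx":0,"ry":0,"rz":0,"grip":0.3},{"tx":0.7,"ty":81,"tz":68.5,"rx":0,"ry":0,"rz":0,"grip":0.3},{"tx":0.7,"ty":81,"tz":68.5,"rx":0,"ry":0,"rz":0,"grip":0.3},{"tx":0.7,"ty":81,"tz":68.5,"rx":0,"ry":0,"rz":0,"grip":0.3},{"tx":0.7,"ty":81,"tz":68.5,"rx":0,"ry":0,"rz":0,"grip":0.3},{"tx":0.7,"ty":81,"tz":68.5,"rx":0,"ry":0,"rz":0,"grip":0.3},{"tx":0.7,"ty":81,"tz":68.5,"rx":0,"ry":0,"rz":0,"grip":0.3}]' 60
python3 - <<'E'
from h import *
save('wrist','w22');shift(.623,-.1146,.0955)
crop('w22',195,355,170,350,4,'c22')
E
```

```text
time_s: 24.8
eef_pos: [0.623, -0.1148, 0.1083]
tool_rot: [[-0.589, 0.001, -0.808], [0.808, -0.0, -0.589], [-0.001, -1.0, -0.001]]
force: [-1.1, 0.3, -0.3]
width: 0.0452
{'fx': 321.2013638760119, 'fy': 321.2013638760119, 'cx': 274.57871304145704, 'cy': 209.5861158716389}
shift [ 0.1 12.7 -0.2] yaw 126.08 tilt(rx,rz deg) -0.02 -0.03 pos [ 0.6229 -0.1148  0.1082] w 0.0452 t 24.85 F [ 0.6  0.2 -0.4] q [ 0.46  0.62 -0.45  1.69  0.32  0.91  2.09]
```

View pics/c22.png

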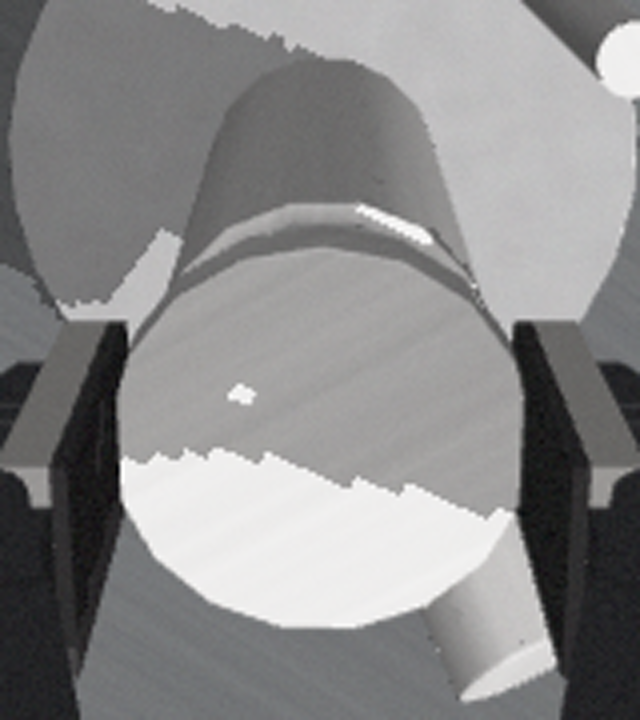

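Nearly centred: rim arc mid about 328 against cap 320, so +0.7 mm along the jaws. Lowering.

```bash
python3 -m handwheel '[{"tx":0.7,"ty":2,"tz":0,"rx":0,"ry":0,"rz":0,"grip":0.3},{"tx":0.7,"ty":5,"tz":0,"rx":0,"ry":0,"rz":0,"grip":0.3},{"tx":0.7,"ty":7,"tz":0,"rx":0,"ry":0,"rz":0,"grip":0.3},{"tx":0.7,"ty":9,"tz":0,"rx":0,"ry":0,"rz":0,"grip":0.3},{"tx":0.7,"ty":10,"tz":0,"rx":0,"ry":0,"rz":0,"grip":0.3},{"tx":0.7,"ty":10,"tz":0,"rx":0,"ry":0,"rz":0,"grip":0.3},{"tx":0.7,"ty":10,"tz":0,"rx":0,"ry":0,"rz":0,"grip":0.3}]' 60
python3 -m handwheel '[{"tx":0,"ty":1,"tz":0,"rx":0,"ry":0,"rz":0,"grip":0.3},{"tx":0,"ty":2,"tz":0,"rx":0,"ry":0,"rz":0,"grip":0.3},{"tx":0,"ty":2,"tz":0,"rx":0,"ry":0,"rz":0,"grip":0.3}]' 60
```

```text
time_s: 25.55
eef_pos: [0.6223, -0.114, 0.0978]
tool_rot: [[-0.589, -0.0, -0.808], [0.808, 0.0, -0.589], [0.0, -1.0, -0.0]]
force: [0.4, 1.0, -0.8]
width: 0.0448
time_s: 25.85
eef_pos: [0.6222, -0.1141, 0.0957]
tool_rot: [[-0.589, -0.0, -0.808], [0.808, 0.0, -0.589], [0.0, -1.0, 0.0]]
force: [-0.2, -0.2, -0.6]
width: 0.0451
```

```bash
python3 -m handwheel '[{"tx":0,"ty":0.5,"tz":0,"rx":0,"ry":0,"rz":0,"grip":0.3},{"tx":0,"ty":1,"tz":0,"rx":0,"ry":0,"rz":0,"grip":0.3},{"tx":0,"ty":1,"tz":0,"rx":0,"ry":0,"rz":0,"grip":0.3}]' 60
python3 -m handwheel '[{"tx":0,"ty":0.5,"tz":0,"rx":0,"ry":0,"rz":0,"grip":0.3},{"tx":0,"ty":1,"tz":0,"rx":0,"ry":0,"rz":0,"grip":0.3},{"tx":0,"ty":1,"tz":0,"rx":0,"ry":0,"rz":0,"grip":0.3}]' 60
python3 - <<'E'
from h import *
save('scene','s23'); crop('s23',210,310,190,290,6,'c23')
E
```

```text
time_s: 26.15
eef_pos: [0.6223, -0.1141, 0.0955]
tool_rot: [[-0.589, 0.0, -0.808], [0.808, -0.0, -0.589], [-0.0, -1.0, 0.0]]
force: [-2.4, -0.4, 4.9]
width: 0.0449
time_s: 26.45
eef_pos: [0.6223, -0.1141, 0.0954]
tool_rot: [[-0.589, 0.0, -0.808], [0.808, -0.001, -0.589], [-0.001, -1.0, 0.0]]
force: [-5.3, 0.3, 11.2]
width: 0.0452
{'fx': 435.854024643866, 'fy': 435.854024643866, 'cx': 272.63690456723293, 'cy': 209.1175379687064}
```

View pics/c23.png

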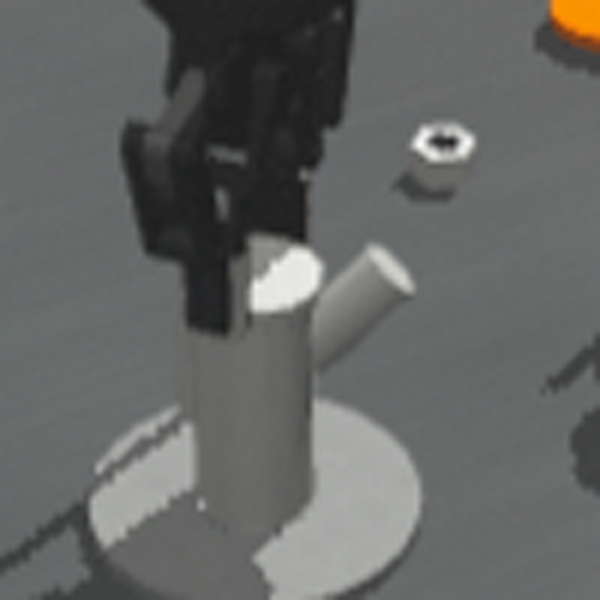

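Seated at the predicted height, flange on the rim. I'll release, rise and take the check pictures.

```bash
python3 -m handwheel '[{"tx":0,"ty":-1.5,"tz":0,"rx":0,"ry":0,"rz":0,"grip":0.3},{"tx":0,"ty":-1.5,"tz":0,"rx":0,"ry":0,"rz":0,"grip":0.7},{"tx":0,"ty":-1.5,"tz":0,"rx":0,"ry":0,"rz":0,"grip":1},{"tx":0,"ty":-1.5,"tz":0,"rx":0,"ry":0,"rz":0,"grip":1},{"tx":0,"ty":-1.5,"tz":0,"rx":0,"ry":0,"rz":0,"grip":1},{"tx":0,"ty":-1.5,"tz":0,"rx":0,"ry":0,"rz":0,"grip":1},{"tx":0,"ty":-10,"tz":0,"rx":0,"ry":0,"rz":0,"grip":1},{"tx":0,"ty":-30,"tz":0,"rx":0,"ry":0,"rz":0,"grip":1},{"tx":0,"ty":-60,"tz":0,"rx":0,"ry":0,"rz":0,"grip":1},{"tx":0,"ty":-90,"tz":0,"rx":0,"ry":0,"rz":0,"grip":1},{"tx":0,"ty":-100,"tz":0,"rx":0,"ry":0,"rz":0,"grip":1},{"tx":0,"ty":-100,"tz":0,"rx":0,"ry":0,"rz":0,"grip":1},{"tx":0,"ty":-100,"tz":0,"rx":0,"ry":0,"rz":0,"grip":1},{"tx":0,"ty":-100,"tz":0,"rx":0,"ry":0,"rz":0,"grip":1}]' 60
python3 - <<'E'
from h import *
save('wrist','w24');save('top','t24');save('scene','s24'); crop('s24',210,380,170,300,4.5,'c24')
z=load('w24'); print(unproj(z,275,222))
fit(z,235,315,180,260,200,.108)
P=np.array([unproj(z,u,v) for u in range(262,290,2) for v in range(212,236,2)]); print('slopes',np.linalg.lstsq(np.c_[P[:,:2],np.ones(len(P))],P[:,2],rcond=None)[0].round(3), np.median(P[:,2]))
shift(.62,-.11,.2)
E
```

```text
time_s: 27.9
eef_pos: [0.6211, -0.1141, 0.1921]
tool_rot: [[-0.589, -0.003, -0.808], [0.808, 0.0, -0.589], [0.002, -1.0, 0.002]]
force: [0.8, 0.0, -0.9]
width: 0.0857
{'fx': 321.2013638760119, 'fy': 321.2013638760119, 'cx': 274.57871304145704, 'cy': 209.5861158716389}
{'fx': 505.77769544224043, 'fy': 505.77769544224043, 'cx': 288.4977513449135, 'cy': 209.17622741215675}
{'fx': 435.854024643866, 'fy': 435.854024643866, 'cx': 272.63690456723293, 'cy': 209.1175379687064}
[ 0.62421515 -0.11179064  0.1072481 ]
circle [ 0.6234 -0.1139] r 0.0231 rms 0.0003 max 0.0007
slopes [-0.005  0.006  0.111] 0.10743932946552222
shift [ 4.1 -7.6 -1.1] yaw 126.09 tilt(rx,rz deg) 0.09 0.11 pos [ 0.6215 -0.1139  0.1924] w 0.0851 t 28.05 F [-1.1 -0.  -0.5] q [ 0.49  0.52 -0.48  1.63  0.27  1.06  2.13]
```

View pics/w24.png

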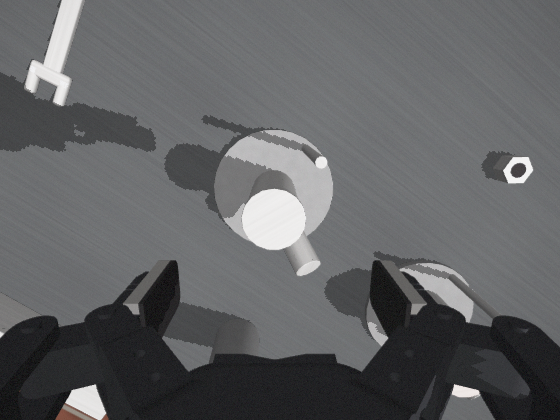

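View pics/c24.png

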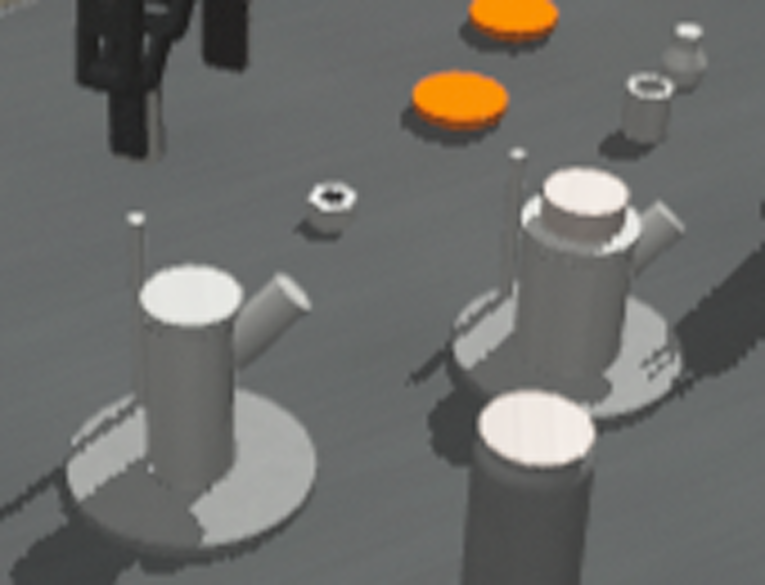

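View pics/t24.png

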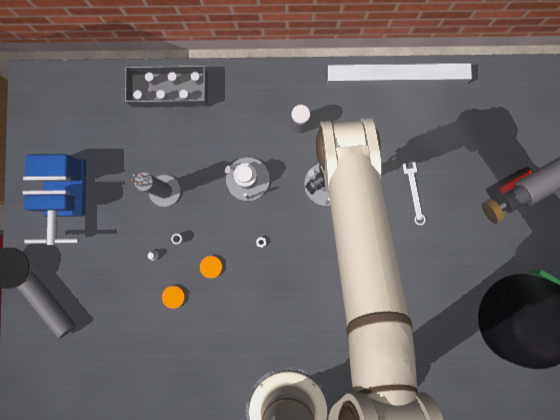

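All parts are seated, the bystanders are where they started, and the gripper is clear. Handing in.

```bash
python3 -c "
from bench import bot
print(bot.finish_job())"
```

```text
the job is handed in; nothing more can be done
None
```

The job is done and handed in at about 28 s of the 72 s allowed; the hand-in gives no verdict. I set the grey wide cap on the wide canister and let go. Then I laid the heat sink on it and seated the narrow cap. Each part was lowered until light contact, up to about 12 N, then released. The two orange look-alikes and the bystanders are where they were in the pictures.

| Part | Centring | Height | Level |
|---|---|---|---|
| Wide cap | within about 0.2 mm of the rim centre | top read 87.4 mm (nominal 88) before release | not measured after release; slope about 0.003 rad while held |
| Heat sink | about 1.5 mm from the cap centre | top read about 104–105 mm (nominal 106) | not measured after release; looked flat in the pictures |
| Narrow cap | about 0.8 mm from the rim centre | top read 107.4 mm (nominal 108) | slope about 0.006 rad |

- **Camera disagreement:** the top and wrist cameras differed by up to 2.9 mm (wide cap at the start). I aligned on wrist-camera measurements.
- **Correction:** the wide cap first hung about 2.4 mm off along the jaws, because the arm had not settled. I corrected that before lowering it.
- **Refused call:** the first move was refused because every row needs all seven keys. Nothing moved.

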